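# Demould the resin blanks and close them in their case

### The arm

A 6-joint arm with a two-finger parallel gripper is mounted at the origin on the work surface. World frame = base frame: x ahead of the robot, y to its left, z up, the work surface at z = 0. Lengths are in mm, angles in rad, forces in N, time in s.
With the tool pointing down it reaches from about 350 to 975 mm from the base axis. Payload 7.1 kg.
Tool frame: the origin (TCP) lies midway between the tips of the shut fingers; the grasp point (between the pads) lies 19 mm behind it; z points along the fingers, y is the line along which they close (so a half turn about z gives the same grasp; the last joint's range is limited). The gripper opens to 88 mm and grips with 3 to 60 N. Pads are 20 mm wide; open, the fingers measure 115 mm over their backs; the gripper's body (75 mm by 178 mm) begins 61 mm behind the grasp point.
Start: joints at [1.092, 0.423, 1.63, -0, 1.089, -0.019], TCP at [277.323, 560.086, 222.675] pointing down, gripper open.
Joint ranges: [-3, 3], [-0.9, 2.11], [0.09, 2.58], [-1.31, 4.45], [0.11, 2.69], [-2.54, 2.54]. Speed limits (rad/s): [2.39, 2.39, 3.01, 3.14, 3.14, 3.14].

### API

Orientations are given as a rotation vector (axis times angle).
In Python, from workcell import ctrl gives the robot as it stands. The module is installed in compiled form; this text tells all that it offers.
- The arm moves only by the tool apply_moves, never from a script. Its argument "targets" is a list of rows, each a list of 3 entries, a list of its own where there are three numbers: the opening, from -1 (shut) to 1 (fully open), then the shift along the tool's x, y, z normalised to -1 to 1, where 1 is 5 cm, then the turn, a rotation vector about the tool's x, y, z normalised to -1 to 1, where 1 is 90 degrees. In form: [[jaw, [x, y, z], [wx, wy, wz]], ...]. A call has 1 to 8 rows; each row shifts and turns the commanded pose from where the row before left it, along the tool's axes as they then stand; what a row does not reach is not made up. A row lasts 1/8 s, in which the tool goes at most 62.5 mm and 10.7 degrees, less where a joint would pass 70% of its speed; a pose out of reach is approached as far as the arm can. A call with a number of a shift or a turn outside -1 to 1 is refused whole. A call with a gripper value outside its range is refused whole. The fingers move at their own pace and stop on an object; the grip force is fixed at half the most. Time passes only in rows, so rows that do not move let the fingers close. It gives the time, the measured TCP pose, the force, the opening and the grip force at its end, in the units of the state.
- ctrl.get_obs(): the state, without advancing time (a new reading comes with each control period).
- ctrl.get_image(name): name is "scene" or "side" or "wrist"; returns a dict with "pixels" (480x640x3 uint8, blue, green, red), "camera_matrix" (3x3 intrinsics, pixels), "view" (4x4, takes a point from world to camera coordinates); the wrist camera has in their place "hand_eye" (4x4, takes a point from camera to tool coordinates, whose origin is the TCP and whose axes are the flange's). Camera axes: x right, y down, z forward; pixel columns grow to the right and rows downward; lengths in mm; the calibration is good to about 2 mm. A picture is of the moment at which its call begins: read the wrist's pose just before it. There is no depth.
- ctrl.close_job(): hands the job in; it is judged then, once.
Trained networks look in the newest picture that a camera, given by its name, has taken for a name from the list of things; names that differ only in an ending like _2 or _b are one class to them, and where a whole thing is asked for, a point or a joint stands for the part that bears it (a point fixed in the world has none). Each returns a list of dicts, best first, with "score" (0 to 1); they miss things now and then, are a little off and sometimes report something else, mostly with a low value. They report only what shows in the picture. A call takes as long as a camera call. They do not tell look-alikes from the thing itself.
- ctrl.masks_of(label, camera): "region" (480x640 bool, what is visible of it) and "bbox" ([left, top, right, bottom] in pixels, round what is visible of it).
- ctrl.pinpoint(label, camera): "xy" ([column, row] in pixels: a listed point, or the origin of a listed thing).
The state is a dict: "t": time; "qpos": joint angles; "qvel": joint speeds; "joint_torque": joint torques, N m; "ee_pos": TCP position; "orientation": TCP orientation; "ft_force": force on the tool from outside, world axes, zero at the start; "moment": the same for the moment, N m; "width": finger opening in mm; "grasp_force": force on a finger pad.
Only numpy, scipy, OpenCV 4.12 (cv2) and the standard library are available. Lean on these libraries where they do the work, as an engineer would, in place of code of your own. Each camera call takes 0.05 s, during which the arm holds its last target. There are 200 camera calls.

### The job

Use the pry lever to lever every cured blank up out of its catches in the casting mould - never handle a blank with the fingers while it is still snapped in - then lay the freed blanks flat, none on another, in the presentation case. Once all are in, swing the case's lid over and press it until the catch clicks and holds it shut, and have the lever lying on its cork rest at the end. Leave the other things on the bench alone.

Things in the scene. Friction and masses are not known exactly. Their poses are not given: they have to be found in the camera images.
- mould: White plastic casting mould on a plywood riser, fixed, 122 x 280 x 76 mm; three cavities 85 mm apart along y. Origin: centre of its underside; x points from its open pry side (front) to its rear wall, z up. Side rims and rear wall end 76 mm above the table. A ledge 61 mm above the table runs along the whole front, its edge 62 mm in front of the middle: the lever's fulcrum.
- case: Dark wooden presentation case, fixed, 115 (x) x 274 (y) x 45 (z) mm, walls 5 mm, inner floor 10 mm above the table (inside 105 x 264 mm). Origin: centre of its underside; x points from its front (brass catch plate, nearest the robot) to the hinge side, z up.
- lid (a joint): Clear lid with wooden frame, 115 x 274 x 5 mm, 140 g, hinged along the rear top edge of the case: 0 rad = shut flat, grows as it opens, 1.7 = fully open (just past upright). A spring lifts it open again unless the ball catch in the middle of the front edge has clicked (about 8 N pressed at the front edge, near the middle).
- lid_hinge (a point): Middle of the lid's hinge line: 57.5 mm behind the case's middle, 45 mm above the table.
- lid_front (a point): Middle of the lid's free (front) edge, on its outer face, 115 mm from the hinge.
- lever: Pry lever, 120 g: orange handle 90 x 26 (wide) x 18 (high) mm with a flat steel blade 18 mm wide, 4 mm thick, reaching 55 mm beyond the handle's end at mid-height. Origin: middle of the handle (mid-height); x points along the blade. The same either way up.
- lever_tip (a point): The end of the lever's blade, 100 mm from the lever's origin along its x.
- rest: Cork rest for the lever, fixed, 180 x 80 x 4 mm. Origin: middle of its underside; x along its length.
- blank_a: Cured blank of olive wood and blue-green resin, 50 g: a rim plate 76 x 46 x 4 mm (bottom) carrying a body 76 x 38 x 8 mm. Origin: middle of its underside; x along its length, its -x end over the mould's ledge. Starts snapped into cavity_a (or is absent): sprung balls hold its rim down until its front edge is levered up some 10 mm (about 8 N); it then stays tilted, front up.
- mid_a (a point): Middle of blank_a, 6 mm above its underside (16 mm above the table when it lies on the case's floor).
- cavity_a (a point): Middle of the cavity floor of blank_a in the mould, 67 mm above the table; a seated blank's origin lies here. The floor stops 20 mm in front of this point, where the ledge (6 mm lower) begins: under the front 18 mm of a seated blank is a 6 mm gap, open to the front, for the lever's blade. Steel balls in the side rims, 20 mm in front of this point, catch the blank.
- blank_b: Cured blank of olive wood and blue-green resin, 50 g: a rim plate 76 x 46 x 4 mm (bottom) carrying a body 76 x 38 x 8 mm. Origin: middle of its underside; x along its length, its -x end over the mould's ledge. Starts snapped into cavity_b (or is absent): sprung balls hold its rim down until its front edge is levered up some 10 mm (about 8 N); it then stays tilted, front up.
- mid_b (a point): Middle of blank_b, 6 mm above its underside (16 mm above the table when it lies on the case's floor).
- cavity_b (a point): Middle of the cavity floor of blank_b in the mould, 67 mm above the table; a seated blank's origin lies here. The floor stops 20 mm in front of this point, where the ledge (6 mm lower) begins: under the front 18 mm of a seated blank is a 6 mm gap, open to the front, for the lever's blade. Steel balls in the side rims, 20 mm in front of this point, catch the blank.
- blank_c: Cured blank of olive wood and blue-green resin, 50 g: a rim plate 76 x 46 x 4 mm (bottom) carrying a body 76 x 38 x 8 mm. Origin: middle of its underside; x along its length, its -x end over the mould's ledge. Starts snapped into cavity_c (or is absent): sprung balls hold its rim down until its front edge is levered up some 10 mm (about 8 N); it then stays tilted, front up.
- mid_c (a point): Middle of blank_c, 6 mm above its underside (16 mm above the table when it lies on the case's floor).
- cavity_c (a point): Middle of the cavity floor of blank_c in the mould, 67 mm above the table; a seated blank's origin lies here. The floor stops 20 mm in front of this point, where the ledge (6 mm lower) begins: under the front 18 mm of a seated blank is a 6 mm gap, open to the front, for the lever's blade. Steel balls in the side rims, 20 mm in front of this point, catch the blank.
- heart: Carved olive-wood heart ring, about 70 x 60 x 16 mm, lying flat; bystander, to be left alone. Origin at its underside.
- mixcup: White mixing cup, 52 mm across, 60 mm high; bystander, to be left alone. Origin at its underside.
- sandblock: Cork sanding block 100 x 60 x 30 mm; bystander, to be left alone. Origin at its underside.
- pigment_a: Teal pigment jar, 40 mm across, 55 mm high; bystander, to be left alone. Origin at its underside.
- pigment_b: Dark blue pigment jar, 40 mm across, 55 mm high; bystander, to be left alone. Origin at its underside.
- offcut: Dark wood and resin offcut 90 x 50 x 22 mm; bystander, to be left alone. Origin at its underside.
- brush: Brush lying flat, about 200 mm long; bystander, to be left alone. Origin at its underside.
Not all that is in view belongs to the job. Of the things that look like the lever, the largest one is meant.

How it is judged:
By the outcome, as a careful person would: the job done as asked, in the order asked, and still so for the second after the job is handed in, with the robot touching nothing.
Of blank_a, blank_b, blank_c only 2 to 3 are there at a start; the rules pass over those that are not, and their reading is None.
At some moment in a run one of lever may be knocked a few centimetres aside while the robot is not near it.
Once in a run the grip may slacken for a moment while it holds something.
It also fails if it takes over 210 s, if anything falls off the work surface, if the arm or the gripper's body presses on something with over 40 N, if the wrist force passes 120 N, or if a joint passes its speed limit or range.

## Working session

There is one attempt and no reset: what is moved stays moved. The work goes in short steps, Python scripts to look and compute and a tool call to move; the robot and the scene stay as the last step left them, time stands still between calls to the robot, and variables do not carry over. Pictures are saved under pics/ and viewed, at most 14 in all, crops included, and the job is handed in when it is done.

Besides the shell and the picture viewer there is one more tool, called after "Request:" as name([rows], argument=value, ...), one row to a line, values as JSON. apply_moves: Moves the arm, as the interface text tells. Scaled input: -1 to 1 covers 5 cm each way for a shift and 90 degrees each way for a turn. Its arguments: {"type":"object","properties":{"targets":{"type":"array"}},"required":["targets"]}

```bash
mkdir -p pics; ls; python3 - <<'E'
from workcell import ctrl
import cv2, numpy as np
o=ctrl.get_obs(); print(o)
for c in ["scene","side","wrist"]:
    d=ctrl.get_image(c); cv2.imwrite(f"pics/{c}0.png",d["pixels"]); print(c,{k:np.round(v,3).tolist() for k,v in d.items() if k!="pixels"})
E
```

```text
pics
{'t': 0.0, 'qpos': array([ 1.09200767e+00,  4.23837573e-01,  1.63068946e+00, -1.49269272e-05,
        1.08860098e+00, -1.90149478e-02]), 'qvel': array([ 1.61856639e-03, -1.86955710e-03,  1.10876107e-03,  2.36691788e-04,
        8.30958837e-06,  5.48702332e-05]), 'joint_torque': array([-4.24364434e-04, -5.44648182e+01, -2.73649478e+01,  6.44203532e-02,
        2.29603588e-02, -1.47218580e-04]), 'ee_pos': array([277.07207554, 559.60447802, 221.90395182]), 'orientation': array([-7.15772348e-01, -3.05859005e+00,  2.34226323e-03]), 'ft_force': array([-0.12846537,  0.07428534,  0.32036827]), 'moment': array([ 0.04561166,  0.0061646 , -0.00484073]), 'grasp_force': 0.0, 'width': 87.73286905838793}
scene {'camera_matrix': [[531.697, 0.0, 311.627], [0.0, 531.697, 240.187], [0.0, 0.0, 1.0]], 'view': [[0.106, 0.994, -0.004, -24.791], [0.673, -0.075, -0.736, -304.384], [-0.732, 0.075, -0.677, 1754.049], [0.0, 0.0, 0.0, 1.0]]}
side {'camera_matrix': [[453.101, 0.0, 314.247], [0.0, 453.101, 232.873], [0.0, 0.0, 1.0]], 'view': [[0.978, -0.208, -0.009, -509.261], [-0.111, -0.485, -0.867, 124.327], [0.176, 0.849, -0.498, 952.517], [0.0, 0.0, 0.0, 1.0]]}
wrist {'camera_matrix': [[370.48, 0.0, 321.125], [0.0, 370.48, 237.794], [0.0, 0.0, 1.0]], 'hand_eye': [[-0.001, -0.967, -0.256, 69.542], [1.0, -0.001, -0.0, 0.806], [-0.0, -0.256, 0.967, -162.639], [0.0, 0.0, 0.0, 1.0]]}
```

View pics/scene0.png

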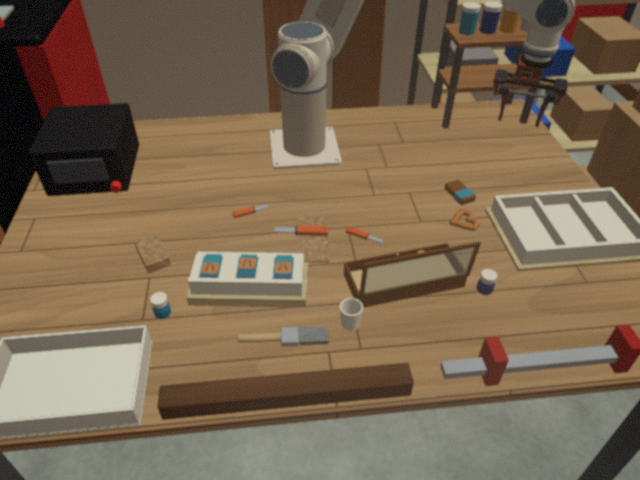

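View pics/side0.png

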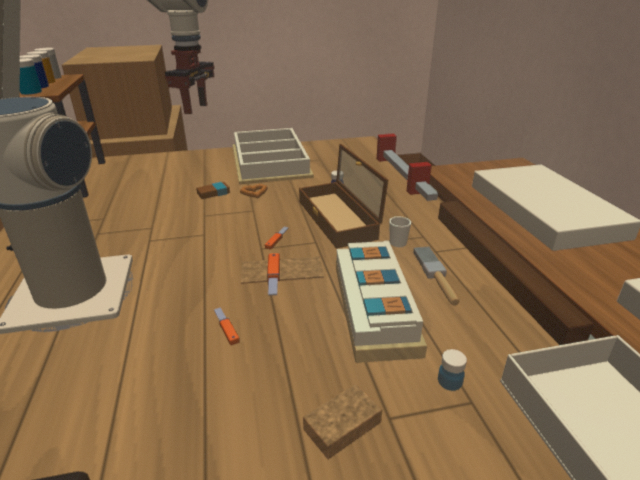

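```bash
python3 - <<'E'
from workcell import ctrl
import numpy as np
for c in ["scene","side"]:
    ctrl.get_image(c)
    for l in ["mould","case","lid_hinge","lid_front","lever","lever_tip","rest","blank_a","mid_a","cavity_a"]:
        print(c,l,[(np.round(r["xy"],1).tolist(),round(r["score"],2)) for r in ctrl.pinpoint(l,c)])
E
```

```text
scene mould [([212.2, 267.2], 0.74), ([248.9, 289.2], 0.71), ([457.2, 195.5], 0.58)]
scene case [([401.6, 275.7], 0.57)]
scene lid_hinge [([409.8, 287.3], 0.68)]
scene lid_front [([423.3, 256.3], 0.65), ([210.4, 268.2], 0.18)]
scene lever [([313.2, 230.7], 0.81), ([241.5, 210.0], 0.68), ([355.3, 234.2], 0.6)]
scene lever_tip [([271.8, 228.7], 0.77), ([269.4, 207.3], 0.72), ([463.5, 221.9], 0.61), ([383.2, 243.5], 0.51), ([248.5, 285.1], 0.41), ([212.7, 267.6], 0.21)]
scene rest [([311.9, 237.1], 0.71)]
scene blank_a [([283.4, 267.6], 0.87), ([208.7, 268.5], 0.74), ([245.4, 273.0], 0.69)]
scene mid_a [([279.9, 267.4], 0.96), ([249.1, 267.4], 0.77), ([211.6, 266.6], 0.63)]
scene cavity_a [([282.7, 267.8], 0.94), ([246.9, 268.7], 0.93), ([212.7, 268.1], 0.83)]
side mould [([377.3, 310.6], 0.68), ([356.0, 200.6], 0.65)]
side case [([339.6, 217.9], 0.95), ([275.9, 271.9], 0.38), ([436.6, 274.8], 0.31)]
side lid_hinge [([357.7, 201.4], 0.9), ([336.9, 191.7], 0.34)]
side lid_front [([360.7, 162.8], 0.64), ([382.5, 308.1], 0.19)]
side lever [([229.4, 330.5], 0.87), ([272.5, 265.8], 0.78), ([272.5, 240.2], 0.51)]
side lever_tip [([217.6, 308.2], 0.85), ([271.2, 293.4], 0.75), ([284.3, 227.9], 0.69)]
side rest [([278.7, 271.5], 0.96), ([337.0, 189.6], 0.65)]
side blank_a [([373.4, 280.3], 0.76), ([367.8, 257.5], 0.71), ([344.3, 424.8], 0.69), ([384.7, 307.5], 0.65)]
side mid_a [([388.3, 308.0], 0.85), ([377.4, 279.9], 0.78), ([369.8, 255.0], 0.61)]
side cavity_a [([367.6, 255.6], 0.86), ([378.8, 280.5], 0.82)]
```

The scene picture shows the mould with three blanks at (212..283, 267), the case with its open lid at (410, 275), and the cork rest at (315, 240).

Things that could be the lever, in scene pixels:
- (313, 230): on the rest, the longest
- (242, 210): small
- (360, 234): small

The description says the largest, so I choose (313, 230). I'll check it in a crop.

```bash
cat > h.py <<'E'
import numpy as np, cv2
from scipy.spatial.transform import Rotation as R
from workcell import ctrl
def cam(name):
    o=ctrl.get_obs(); d=ctrl.get_image(name); K=np.array(d["camera_matrix"])
    if name=="wrist":
        T=np.eye(4);T[:3,:3]=R.from_rotvec(o["orientation"]).as_matrix();T[:3,3]=o["ee_pos"]
        M=T@np.array(d["hand_eye"])
    else: M=np.linalg.inv(np.array(d["view"]))
    return d["pixels"],K,M
def ray(K,M,p): return M[:3,3], M[:3,:3]@np.linalg.solve(K,[p[0],p[1],1.])
def atz(K,M,p,z):
    c,r=ray(K,M,p); return c+r*(z-c[2])/r[2]
def tri(obs):
    A=0;b=0
    for K,M,p in obs:
        c,r=ray(K,M,p); r=r/np.linalg.norm(r); P=np.eye(3)-np.outer(r,r); A=A+P; b=b+P@c
    return np.linalg.solve(A,b)
def proj(K,M,X):
    q=np.linalg.inv(M)@np.append(X,1); q=K@q[:3]; return q[:2]/q[2]
def st():
    o=ctrl.get_obs(); Rm=R.from_rotvec(o["orientation"]).as_matrix()
    print("t",round(o["t"],2),"p",o["ee_pos"].round(1),"f",o["ft_force"].round(1),"w",round(o["width"],1),"g",round(o["grasp_force"],1),"x",Rm[:,0].round(3),"y",Rm[:,1].round(3),"z",Rm[:,2].round(3)); return o,Rm
E
python3 - <<'E'
from h import *
s=cam("scene"); d=cam("side")
S=s[1:];D=d[1:]
P={"lever":((313.2,230.7),(272.5,265.8)),"tip":((274,229.5),(271.5,293.2)),"rest":((313,239),(280,271)),"blank1":((283.4,267.4),(367.8,256)),"blank2":((247,267.4),(377,280)),"blank3":((212,267),(386,308)),"hinge":((409.8,287.3),(357.7,201.4)),"lidfront":((423.3,256.3),(360.7,162.8)),"case":((401.6,275.7),(339.6,217.9))}
for k,(a,b) in P.items():
    X=tri([S+(a,),D+(b,)]); print(k,X.round(1),(proj(*S,X)-a).round(1))
print("rest z4",atz(*S,(313,239),4).round(1),atz(*D,(280,271),4).round(1))
big=np.vstack([cv2.resize(s[0][190:300,170:350],(720,440),interpolation=cv2.INTER_CUBIC)])
cv2.imwrite("pics/c1.png",big)
a=cv2.resize(d[0][210:370,200:440],(780,520),interpolation=cv2.INTER_CUBIC); cv2.imwrite("pics/c2.png",a)
E
```

```text
lever [423.5 -15.1  11.8] [ 0.2 -0.5]
tip [ 408.9 -119.4   14.9] [ 0.5 -0.9]
rest [439.5 -17.3  -3.4] [ 0.3 -0.5]
blank1 [ 611.6 -106.6   69.7] [-0.  0.]
blank2 [ 602.5 -191.7   70.1] [ 0. -0.]
blank3 [ 591.2 -273.7   69.5] [ 0.1 -0.1]
hinge [681.  184.4  46.2] [ 0.7 -1.4]
lidfront [688.  199.  150.2] [ 0.4 -0.8]
case [623.9 177.6  14.7] [-1.  2.]
rest z4 [449.6 -19.1   4. ] [437.5 -25.6   4. ]
```

View pics/c2.png

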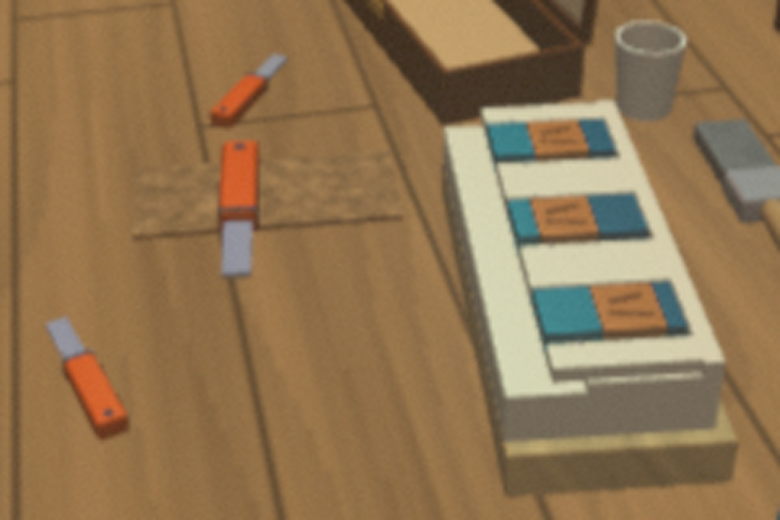

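The crop shows the big orange lever across the cork rest at crop (238, 200). The two small ones at (95, 385) and (250, 90) are look-alikes. The mould's ledge faces the robot. Next I'll move above the lever.

```bash
cat >> h.py <<'E'
def Rdown(a):  # tool z down, tool x at world angle a (deg)
    a=np.radians(a); x=np.array([np.cos(a),np.sin(a),0]); z=np.array([0,0,-1.]); return np.c_[x,np.cross(z,x),z]
def plan(p,Rt,n,jaw,start=None):
    if start is None:
        o=ctrl.get_obs(); start=(o["ee_pos"],R.from_rotvec(o["orientation"]).as_matrix())
    p0,R0=start; w=R.from_matrix(R0.T@Rt).as_rotvec(); p=np.array(p,float); rows=[]
    P,C=p0.copy(),R0.copy()
    for i in range(1,n+1):
        pt=p0+(p-p0)*i/n; Rn=R0@R.from_rotvec(w*i/n).as_matrix()
        s=np.round(C.T@(pt-P)/50,3); r=np.round(R.from_matrix(C.T@Rn).as_rotvec()/(np.pi/2),3)
        rows.append([jaw,s.tolist(),r.tolist()]); P=P+C@(s*50); C=C@R.from_rotvec(r*np.pi/2).as_matrix()
    for i in range(0,n,8): print(str(rows[i:i+8]).replace("-0.0,","0,").replace("-0.0]","0]").replace("0.0,","0,").replace("0.0]","0]"))
    return p,Rt
E
python3 - <<'E'
from h import *
plan([430,-30,222],Rdown(82),15,1)
E
```

```text
[[1, [-0.532, -0.615, 0.001], [0, 0, 0.053]], [1, [-0.58, -0.568, 0.001], [0, 0, 0.053]], [1, [-0.626, -0.518, 0.001], [0, 0, 0.053]], [1, [-0.668, -0.465, 0.001], [0, 0, 0.053]], [1, [-0.703, -0.407, 0.001], [0, 0, 0.053]], [1, [-0.734, -0.347, 0], [0, 0, 0.053]], [1, [-0.762, -0.285, 0.001], [0, 0, 0.054]], [1, [-0.782, -0.22, 0.001], [0, 0, 0.053]]]
[[1, [-0.798, -0.153, 0.001], [0, 0, 0.053]], [1, [-0.808, -0.087, 0.001], [0, 0, 0.053]], [1, [-0.813, -0.019, 0.001], [0, 0, 0.053]], [1, [-0.811, 0.048, 0.001], [0, 0, 0.053]], [1, [-0.804, 0.115, 0.001], [0, 0, 0.053]], [1, [-0.792, 0.183, 0.001], [0, 0, 0.053]], [1, [-0.774, 0.247, 0.001], [0, 0, 0.053]]]
```

Request:
apply_moves([
  [1,[-0.53,-0.61,0],[0,0,0.053]],
  [1,[-0.58,-0.57,0],[0,0,0.053]],
  [1,[-0.63,-0.52,0],[0,0,0.053]],
  [1,[-0.67,-0.46,0],[0,0,0.053]],
  [1,[-0.7,-0.41,0],[0,0,0.053]],
  [1,[-0.73,-0.35,0],[0,0,0.053]],
  [1,[-0.76,-0.28,0],[0,0,0.053]],
  [1,[-0.78,-0.22,0],[0,0,0.053]],
])

```text
t: 2.35
ee_pos: [359.0, 244.7, 222.9]
orientation: [1.68, 2.654, 0.001]
ft_force: [0.7, 0.4, 0.1]
width: 87.7
grasp_force: 0.0
```

Request:
apply_moves([
  [1,[-0.8,-0.15,0],[0,0,0.053]],
  [1,[-0.81,-0.09,0],[0,0,0.053]],
  [1,[-0.81,-0.02,0],[0,0,0.053]],
  [1,[-0.81,0.05,0],[0,0,0.053]],
  [1,[-0.8,0.11,0],[0,0,0.053]],
  [1,[-0.79,0.18,0],[0,0,0.053]],
  [1,[-0.77,0.25,0],[0,0,0.053]],
  [1,[0,0,0],[0,0,0]],
])

```text
t: 3.35
ee_pos: [431.0, -30.8, 222.9]
orientation: [2.373, 2.058, 0.001]
ft_force: [0.3, -0.2, -0.3]
width: 88.0
grasp_force: 0.0
```

```bash
python3 - <<'E'
from h import *
st(); w=cam("wrist"); cv2.imwrite("pics/w1.png",w[0])
for l in ["lever","lever_tip","rest","cavity_a","mould"]:
    print(l,[(np.round(r["xy"],1).tolist(),atz(*w[1:],r["xy"],{"lever":13,"lever_tip":13,"rest":4}.get(l,67)).round(1).tolist(),round(r["score"],2)) for r in ctrl.pinpoint(l,"wrist")])
E
```

```text
t 3.35 p [431.  -30.8 222.9] f [ 0.3 -0.2 -0.3] w 88.0 g 0.0 x [ 0.141  0.99  -0.   ] y [ 0.99  -0.141  0.001] z [ 0.001 -0.    -1.   ]
lever [([313.0, 201.3], [424.7, -19.8, 13.0], 0.93), ([309.7, 70.6], [439.8, 101.7, 13.0], 0.92)]
lever_tip [([310.7, 294.1], [407.2, -119.8, 13.0], 0.66), ([214.6, 312.2], [299.5, -125.9, 13.0], 0.63)]
rest [([331.4, 193.0], [444.4, -15.4, 4.0], 0.56)]
cavity_a []
mould [([485.3, 324.9], [571.5, -151.6, 67.0], 0.7)]
```

View pics/w1.png

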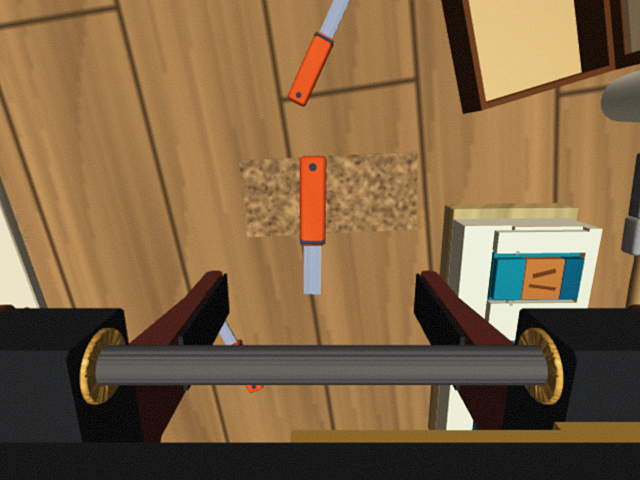

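The lever lies at (313, 200) with its blade tip at (313, 294), across the cork (242–417, 155–235). Blank 1 is at (537, 278). I'll refine the lever pose by colour.

```bash
python3 - <<'E'
from h import *
w=cam("wrist"); hsv=cv2.cvtColor(w[0],cv2.COLOR_BGR2HSV)
m=((hsv[...,0]<12)&(hsv[...,1]>180)&(hsv[...,2]>150)).astype(np.uint8); m[:, :290]=0;m[:, 340:]=0;m[:145]=0;m[260:]=0
ys,xs=np.nonzero(m); r=cv2.boxPoints(cv2.minAreaRect(np.c_[xs,ys].astype(np.float32))); print(r)
print([atz(*w[1:],p,22).round(1) for p in r], atz(*w[1:],r.mean(0),22).round(1))
print("blade tip",atz(*w[1:],(313,294),15).round(1))
for p in [(242,159),(415,154),(417,231),(247,236)]: print("rest",atz(*w[1:],p,4).round(1))
p=np.array([425,-20,0]); 
E
```

```text
[[302. 158.]
 [327. 158.]
 [327. 242.]
 [302. 242.]]
[array([419.4,  27.4,  22. ]), array([443.2,  24.1,  22. ]), array([432. , -58.8,  22. ]), array([406.8, -55.3,  22. ])] [425.5 -14.4  22. ]
blade tip [ 409.2 -116.3   15. ]
rest [358.3  34.    4. ]
rest [531.4  15.    4. ]
rest [527.7 -64.8   4. ]
rest [348.2 -45.6   4. ]
```

Request:
apply_moves([
  [1,[0.05,-0.03,0.8],[0,0,0]],
  [1,[0.05,-0.03,0.8],[0,0,0]],
  [1,[0.05,-0.03,0.8],[0,0,0]],
  [1,[0.05,-0.03,0.8],[0,0,0]],
  [1,[0.05,-0.03,0.7],[0,0,0]],
  [1,[0.04,-0.01,0.42],[0,0,0]],
  [-1,[0,0,0],[0,0,0]],
  [-1,[0,0,0],[0,0,0]],
])

```text
t: 4.7
ee_pos: [424.4, -13.0, 6.7]
orientation: [-2.368, -2.064, 0.0]
ft_force: [0.3, 0.1, 0.4]
width: 71.7
grasp_force: 0.0
```

Request:
apply_moves([
  [-1,[0,0,0],[0,0,0]],
  [-1,[0,0,0],[0,0,0]],
  [-1,[0,0,0],[0,0,0]],
  [-1,[0,0,0],[0,0,0]],
])

```text
t: 5.2
ee_pos: [424.4, -13.5, 6.8]
orientation: [2.369, 2.063, 0.0]
ft_force: [-0.1, -0.9, -0.4]
width: 31.5
grasp_force: 0.0
```

Request:
apply_moves([
  [-1,[0,0,0],[0,0,0]],
  [-1,[0,0,0],[0,0,0]],
  [-1,[0,0,-0.1],[0,0,0]],
  [-1,[0,0,-0.5],[0,0,0]],
  [-1,[0,0,-0.8],[0,0,0]],
  [-1,[0,0,-0.8],[0,0,0]],
  [-1,[0,0,-0.8],[0,0,0]],
  [-1,[0,0,-0.8],[0,0,0]],
])

```text
t: 6.2
ee_pos: [423.7, -13.4, 198.1]
orientation: [-2.369, -2.063, 0.0]
ft_force: [0.5, 0.8, -2.1]
width: 25.8
grasp_force: 30.0
```

Request:
apply_moves([
  [-1,[-0.5,0.44,-0.1],[0,0,0]],
  [-1,[-0.5,0.44,-0.1],[0,0,0]],
  [-1,[-0.5,0.44,-0.1],[0,0,0]],
  [-1,[-0.5,0.44,-0.1],[0,0,0]],
  [-1,[-0.5,0.44,-0.1],[0,0,0]],
  [-1,[-0.5,0.44,-0.1],[0,0,0]],
  [-1,[-0.5,0.44,-0.1],[0,0,0]],
  [-1,[-0.5,0.44,-0.1],[0,0,0]],
])

```text
t: 7.2
ee_pos: [571.2, -236.4, 236.6]
orientation: [-2.369, -2.062, 0.0]
ft_force: [0.5, 0.5, -0.9]
width: 26.0
grasp_force: 30.0
```

Request:
apply_moves([
  [-1,[-0.35,0.04,0],[0,0,0]],
  [-1,[0,0,0],[0,0,0]],
])

```text
t: 7.45
ee_pos: [569.5, -253.7, 236.0]
orientation: [-2.369, -2.06, 0.001]
ft_force: [0.0, 0.2, -1.7]
width: 26.0
grasp_force: 30.0
```

```bash
python3 - <<'E'
from h import *
st(); w=cam("wrist"); cv2.imwrite("pics/w2.png",w[0])
for l,z in [("cavity_a",67),("mid_a",73),("mould",0),("lever_tip",150)]:
    print(l,[(np.round(r["xy"],1).tolist(),atz(*w[1:],r["xy"],z).round(1).tolist(),round(r["score"],2)) for r in ctrl.pinpoint(l,"wrist")])
E
```

```text
t 7.45 p [ 569.5 -253.7  236. ] f [ 0.   0.2 -1.7] w 26.0 g 30.0 x [0.139 0.99  0.001] y [ 0.99  -0.139 -0.002] z [-0.002  0.001 -1.   ]
cavity_a []
mid_a [([345.8, 239.6], [589.4, -274.1, 73.0], 0.76), ([351.3, 140.7], [604.8, -188.3, 73.0], 0.58), ([350.7, 32.5], [614.2, -105.8, 73.0], 0.56)]
mould []
lever_tip [([36.4, 127.1], [399.0, -150.5, 150.0], 0.92), ([497.3, 41.3], [693.8, -141.7, 150.0], 0.59), ([325.3, 311.1], [565.7, -304.6, 150.0], 0.48)]
```

View pics/w2.png

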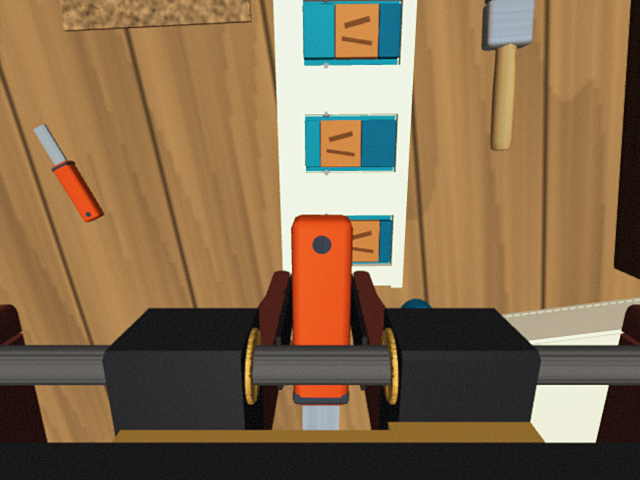

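The picture shows blanks at (352, 33), (351, 143) and (370, 240), the last partly behind the held lever. The mould's ledge edge is at column 275–283. The lever sits straight in the grip at (321, 310). I'll fit the mould edges precisely.

```bash
python3 - <<'E'
from h import *
w=cam("wrist"); im=w[0]; hsv=cv2.cvtColor(im,cv2.COLOR_BGR2HSV)
white=(hsv[...,1]<45)&(hsv[...,2]>180)
L=[];Rr=[]
for y in range(5,205,5):
    xs=np.nonzero(white[y,250:440])[0]+250; L.append((xs[0]-.5,y)); Rr.append((xs[-1]+.5,y))
for n,E_,z in (("left",L,61),("right",Rr,76)):
    P=np.array([atz(*w[1:],p,z)[:2] for p in E_]); f=np.polyfit(P[:,1],P[:,0],1); r=P[:,0]-np.polyval(f,P[:,1])
    k=abs(r)<2; f=np.polyfit(P[k,1],P[k,0],1); print(n,"x=%.4f y+%.1f"%tuple(f),"deg",np.degrees(np.arctan(f[0])).round(2),"n",k.sum(),"std",r[k].std().round(2))
col=((hsv[...,1]>120)).astype(np.uint8); 
for y0,y1 in ((0,75),(100,185)):
    m=np.zeros_like(col); m[y0:y1,296:408]=col[y0:y1,296:408]
    n,lab,stt,_=cv2.connectedComponentsWithStats(m); i=1+stt[1:,4].argmax(); ys,xs=np.nonzero(lab==i)
    q=cv2.minAreaRect(np.c_[xs,ys].astype(np.float32)); b=cv2.boxPoints(q); print(stt[i],b.round(1).tolist()); print([atz(*w[1:],p,75)[:2].round(1).tolist() for p in b],atz(*w[1:],q[0],75).round(1))
E
```

```text
left x=0.1320 y+565.4 deg 7.52 n 40 std 0.3
right x=0.1345 y+679.0 deg 7.66 n 40 std 0.24
[ 303    3   98   64 5924] [[303.0, 3.0], [400.0, 3.0], [400.0, 66.0], [303.0, 66.0]]
[[580.4, -79.1], [654.9, -89.5], [651.1, -134.4], [573.7, -123.6]] [ 615.1 -106.2   75. ]
[ 304  118   92   55 4729] [[304.0, 118.0], [395.0, 118.0], [395.0, 172.0], [304.0, 172.0]]
[[568.5, -163.3], [643.6, -173.7], [639.8, -218.1], [561.8, -207.3]] [ 603.5 -190.2   75. ]
```

```bash
cat >> h.py <<'E'
MX=np.array([.9913,-.132,0]);MY=np.array([.132,.9913,0])
B={1:np.array([614.7,-105.8,0]),2:np.array([603.5,-190.,0]),3:np.array([592.3,-274.2,0])}
def pry(b,s,z,off=101.3): # TCP for lever level with tip at mould-x s
    p=B[b]+MX*(s-off); p[2]=z; return p
E
python3 - <<'E'
from h import *
a=plan(pry(1,-48,170),Rdown(172.4),11,-1)
plan(pry(1,-48,66),a[1],4,-1,a)
E
```

```text
[[-1, [0.274, -0.228, 0.121], [0, 0, -0.091]], [-1, [0.303, -0.187, 0.122], [0, 0, -0.091]], [-1, [0.327, -0.142, 0.121], [0, 0, -0.091]], [-1, [0.344, -0.093, 0.122], [0, 0, -0.092]], [-1, [0.354, -0.043, 0.121], [0, 0, -0.091]], [-1, [0.357, 0.007, 0.122], [0, 0, -0.091]], [-1, [0.351, 0.059, 0.121], [0, 0, -0.091]], [-1, [0.34, 0.108, 0.122], [0, 0, -0.091]]]
[[-1, [0.321, 0.155, 0.121], [0, 0, -0.091]], [-1, [0.295, 0.199, 0.122], [0, 0, -0.092]], [-1, [0.264, 0.24, 0.121], [0, 0, -0.091]]]
[[-1, [0, 0, 0.52], [0, 0, 0]], [-1, [0, 0, 0.52], [0, 0, 0]], [-1, [0, 0, 0.52], [0, 0, 0]], [-1, [0, 0, 0.52], [0, 0, 0]]]
```

Request:
apply_moves([
  [-1,[0.27,-0.23,0.12],[0,0,-0.091]],
  [-1,[0.3,-0.19,0.12],[0,0,-0.091]],
  [-1,[0.33,-0.14,0.12],[0,0,-0.091]],
  [-1,[0.34,-0.09,0.12],[0,0,-0.092]],
  [-1,[0.36,-0.04,0.12],[0,0,-0.091]],
  [-1,[0.36,0.01,0.12],[0,0,-0.091]],
  [-1,[0.35,0.06,0.12],[0,0,-0.091]],
  [-1,[0.34,0.11,0.12],[0,0,-0.091]],
])

```text
t: 8.75
ee_pos: [495.1, -131.0, 188.7]
orientation: [0.865, 3.02, 0.0]
ft_force: [0.0, -0.2, -1.8]
width: 25.8
grasp_force: 30.0
```

Request:
apply_moves([
  [-1,[0.32,0.15,0.12],[0,0,-0.091]],
  [-1,[0.3,0.2,0.12],[0,0,-0.092]],
  [-1,[0.26,0.24,0.12],[0,0,-0.091]],
  [-1,[0,0,0.5],[0,0,0]],
  [-1,[0,0,0.5],[0,0,0]],
  [-1,[0,0,0.5],[0,0,0]],
  [-1,[0,0,0.4],[0,0,0]],
  [-1,[0,0,0],[0,0,0]],
])

```text
t: 9.75
ee_pos: [466.2, -86.2, 74.8]
orientation: [-0.208, -3.132, -0.001]
ft_force: [-0.2, 0.3, -1.6]
width: 25.9
grasp_force: 30.0
```

```bash
python3 - <<'E'
from h import *
o,_=st(); print("target",pry(1,-48,o["ee_pos"][2]).round(1))
s=cam("scene");d=cam("side"); 
q=proj(*d[1:],pry(1,-48,75)+MX*60); u,v=map(int,q)
a=cv2.resize(d[0][v-60:v+60,u-80:u+80],(800,600),interpolation=cv2.INTER_CUBIC); cv2.imwrite("pics/c3.png",a)
T=o["ee_pos"]+MX*101.3+np.array([0,0,6.2]); print("pred tip px",proj(*s[1:],T),proj(*d[1:],T),"crop org",u-80,v-60)
for c in ("scene","side"): print(c,[(np.round(r["xy"],1).tolist(),round(r["score"],2)) for r in ctrl.pinpoint("lever_tip",c)])
E
```

```text
t 9.75 p [466.2 -86.2  74.8] f [-0.2  0.3 -1.6] w 25.9 g 30.0 x [-0.991  0.132  0.003] y [0.132 0.991 0.   ] z [-0.003  0.001 -1.   ]
target [466.7 -86.1  74.8]
pred tip px [284.87744013 250.56830382] [345.96139285 252.12215643] crop org 246 195
scene [([269.4, 204.3], 0.57), ([382.7, 238.9], 0.56), ([281.8, 251.4], 0.55), ([211.0, 271.6], 0.16)]
side [([349.7, 250.9], 0.97), ([284.7, 227.2], 0.69), ([214.9, 308.1], 0.57), ([299.2, 254.1], 0.33), ([378.9, 279.3], 0.31)]
```

View pics/c3.png

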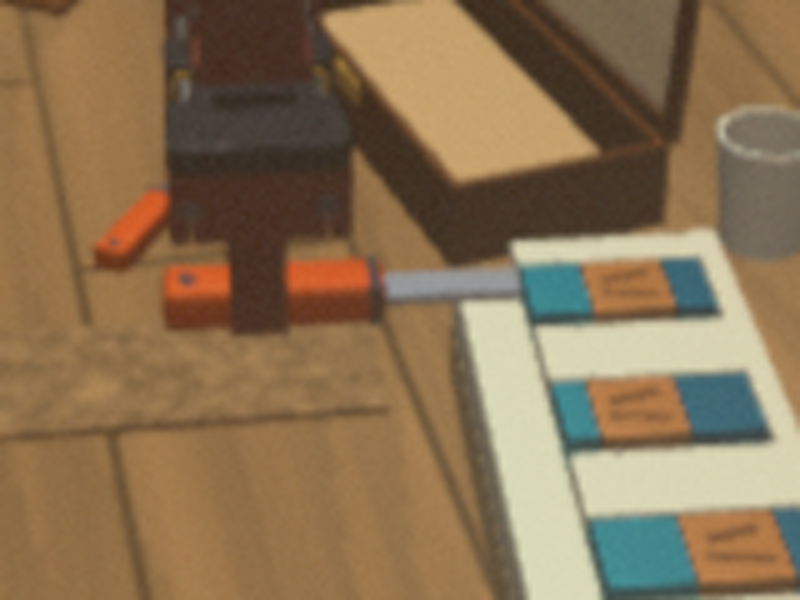

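Request:
apply_moves([
  [-1,[0.1,0,0],[0,0,0]],
  [-1,[0,0,0.2],[0,0,0]],
  [-1,[0,0,0.1],[0,0,0]],
  [-1,[0,0,0],[0,0,0]],
])

```text
t: 10.45
ee_pos: [461.9, -86.0, 60.1]
orientation: [-0.209, -3.133, -0.0]
ft_force: [-0.7, 0.1, -1.4]
width: 25.8
grasp_force: 30.0
```

Request:
apply_moves([
  [-1,[0,0,0.02],[0,0,0]],
  [-1,[0,0,0],[0,0,0]],
])

```text
t: 10.7
ee_pos: [462.4, -86.1, 59.7]
orientation: [0.209, 3.135, -0.0]
ft_force: [-1.1, 0.4, -1.4]
width: 25.9
grasp_force: 30.0
```

Request:
apply_moves([
  [-1,[0,0,0.02],[0,0,0]],
  [-1,[0,0,0],[0,0,0]],
])

```text
t: 10.95
ee_pos: [462.3, -86.1, 58.7]
orientation: [0.209, 3.135, -0.0]
ft_force: [0.5, -0.2, -1.5]
width: 25.9
grasp_force: 30.0
```

Request:
apply_moves([
  [-1,[0,0,0.02],[0,0,0]],
  [-1,[0,0,0],[0,0,0]],
])

```text
t: 11.2
ee_pos: [462.2, -86.1, 57.6]
orientation: [-0.209, -3.135, -0.0]
ft_force: [-0.2, -0.2, -1.5]
width: 25.9
grasp_force: 30.0
```

Request:
apply_moves([
  [-1,[0,0,0.02],[0,0,0]],
  [-1,[0,0,0],[0,0,0]],
])

```text
t: 11.45
ee_pos: [462.3, -86.1, 56.7]
orientation: [0.209, 3.135, -0.0]
ft_force: [-0.8, -0.0, -0.5]
width: 25.6
grasp_force: 30.0
```

Request:
apply_moves([
  [-1,[0,0,0.02],[0,0,0]],
  [-1,[0,0,0],[0,0,0]],
])

```text
t: 11.7
ee_pos: [462.3, -86.2, 55.8]
orientation: [0.209, 3.134, -0.0]
ft_force: [-2.2, -0.7, 2.3]
width: 25.8
grasp_force: 30.0
```

Request:
apply_moves([
  [-1,[0,0,-0.03],[0,0,0]],
  [-1,[-0.1,0,0],[0,0,0]],
  [-1,[-0.1,0,0],[0,0,0]],
  [-1,[-0.1,0,0],[0,0,0]],
  [-1,[0,0,0],[0,0,0]],
])

```text
t: 12.32
ee_pos: [477.7, -88.2, 57.2]
orientation: [0.209, 3.134, -0.0]
ft_force: [-0.4, 0.7, -0.9]
width: 25.9
grasp_force: 30.0
```

Request:
apply_moves([
  [-1,[-0.1,0,0],[0,0,0]],
  [-1,[-0.1,0,0],[0,0,0]],
  [-1,[-0.08,0,0],[0,0,0]],
  [-1,[0,0,0],[0,0,0]],
])

```text
t: 12.82
ee_pos: [488.1, -89.5, 56.4]
orientation: [-0.209, -3.128, -0.001]
ft_force: [-6.7, 0.6, 1.2]
width: 25.9
grasp_force: 30.0
```

```bash
cat >> h.py <<'E'
def arc(p0,R0,c,axis,deg,n,jaw):
    P,C=np.array(p0,float),R0.copy(); rows=[]
    for i in range(n):
        Q=R.from_rotvec(np.array(axis)*np.radians(deg/n)).as_matrix(); Pn=c+Q@(P-c); Cn=Q@C
        rows.append([jaw,np.round(C.T@(Pn-P)/50,3).tolist(),np.round(R.from_matrix(C.T@Cn).as_rotvec()/(np.pi/2),3).tolist()]); P,C=Pn,Cn
    print(rows); return P,C
E
python3 - <<'E'
from h import *
F=B[1]-62*MX; F[2]=61
p0=B[1]-130.7*MX; p0[2]=56.7
p,C=arc(p0,Rdown(172.4),F,-MY,20,5,-1); print(p)
E
```

```text
[[-1, [-0.009, 0.0, 0.096], [-0.0, -0.044, -0.0]], [-1, [-0.009, 0.0, 0.096], [-0.0, -0.044, 0.0]], [-1, [-0.009, 0.0, 0.096], [-0.0, -0.044, -0.0]], [-1, [-0.009, 0.0, 0.096], [-0.0, -0.044, -0.0]], [-1, [-0.009, 0.0, 0.096], [-0.0, -0.044, 0.0]]]
[490.70245577 -89.28867564  33.46026904]
```

Request:
apply_moves([
  [-1,[0.12,0,0],[0,0,0]],
  [-1,[0,0,0],[0,0,0]],
])

```text
t: 13.08
ee_pos: [485.0, -89.1, 57.2]
orientation: [0.209, 3.134, -0.0]
ft_force: [-0.2, 0.6, -0.7]
width: 25.8
grasp_force: 30.0
```

Request:
apply_moves([
  [-1,[-0.01,0,0.1],[0,-0.044,0]],
  [-1,[-0.01,0,0.1],[0,-0.044,0]],
  [-1,[-0.01,0,0.1],[0,-0.044,0]],
  [-1,[0,0,0],[0,0,0]],
])

```text
t: 13.58
ee_pos: [486.7, -89.3, 42.2]
orientation: [0.196, 2.929, -0.02]
ft_force: [-2.9, 0.0, 2.0]
width: 25.6
grasp_force: 30.0
```

Request:
apply_moves([
  [-1,[-0.01,0,0.1],[0,-0.044,0]],
  [-1,[-0.01,0,0.1],[0,-0.044,0]],
  [-1,[0,0,0],[0,0,0]],
])

```text
t: 13.95
ee_pos: [494.8, -91.7, 41.0]
orientation: [0.187, 2.806, -0.023]
ft_force: [-0.9, -0.2, -2.3]
width: 26.1
grasp_force: 30.0
```

```bash
python3 - <<'E'
from h import *
st(); d=cam("side"); q=proj(*d[1:],B[1]-40*MX+np.array([0,0,70])); u,v=map(int,q)
cv2.imwrite("pics/c4.png",cv2.resize(d[0][v-45:v+45,u-60:u+60],(800,600),interpolation=cv2.INTER_CUBIC))
E
```

```text
t 13.95 p [494.8 -91.7  41. ] f [-0.9 -0.2 -2.3] w 26.1 g 30.0 x [-0.938  0.126 -0.324] y [0.131 0.991 0.006] z [ 0.322 -0.037 -0.946]
```

View pics/c4.png

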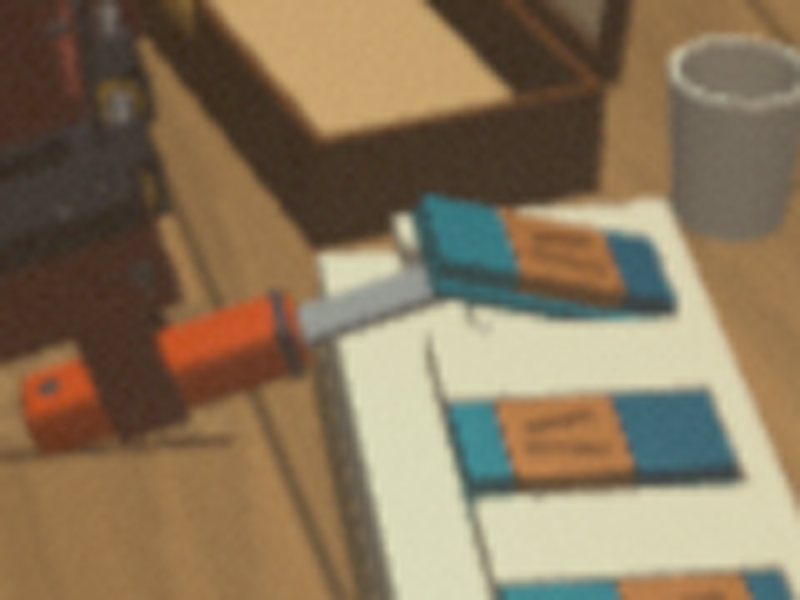

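```bash
python3 - <<'E'
from h import *
o,_=st(); print(o["qpos"].round(3))
p=B[1]-133*MX; p[2]=58
a=plan(p,Rdown(172.4),4,-1)
p=B[1]-190*MX; p[2]=70
a=plan(p,Rdown(172.4),2,-1,a)
p=pry(2,-56,70,107)
a=plan(p,Rdown(172.4),3,-1,a)
E
```

```text
t 14.0 p [495.4 -91.8  41.1] f [-0.3 -0.7 -1.9] w 26.1 g 30.0 x [-0.937  0.126 -0.325] y [0.131 0.991 0.005] z [ 0.323 -0.038 -0.946]
[-0.23   0.5    2.208  0.339  0.111 -1.999]
[[-1, [0.034, 0.01, -0.101], [0.001, 0.053, 0]], [-1, [0.041, 0.01, -0.097], [0.001, 0.052, 0]], [-1, [0.05, 0.01, -0.094], [0.001, 0.053, 0]], [-1, [0.057, 0.009, -0.089], [0, 0.053, 0]]]
[[-1, [0.57, 0, -0.12], [0, 0, 0]], [-1, [0.57, 0, -0.12], [0, 0, 0]]]
[[-1, [-0.18, -0.566, 0], [0, 0, 0]], [-1, [-0.18, -0.566, 0], [0, 0, 0]], [-1, [-0.181, -0.567, 0], [0, 0, 0]]]
```

Request:
apply_moves([
  [-1,[0.03,0.01,-0.1],[0,0.053,0]],
  [-1,[0.04,0.01,-0.1],[0,0.053,0]],
  [-1,[0.05,0.01,-0.09],[0,0.053,0]],
  [-1,[0.06,0.01,-0.09],[0,0.053,0]],
  [-1,[0.57,0,-0.12],[0,0,0]],
  [-1,[0.57,0,-0.12],[0,0,0]],
  [-1,[0,0,0],[0,0,0]],
])

```text
t: 14.88
ee_pos: [424.8, -81.3, 70.4]
orientation: [-0.207, -3.132, -0.004]
ft_force: [0.9, -0.4, -1.1]
width: 25.9
grasp_force: 30.0
```

Request:
apply_moves([
  [-1,[-0.18,-0.57,0],[0,0,0]],
  [-1,[-0.18,-0.57,0],[0,0,0]],
  [-1,[-0.18,-0.57,0],[0,0,0]],
  [-1,[0,0,0],[0,0,0]],
  [-1,[0,0,0],[0,0,0]],
])

```text
t: 15.5
ee_pos: [441.8, -169.2, 69.4]
orientation: [-0.207, -3.133, -0.007]
ft_force: [0.3, -0.3, -1.0]
width: 25.8
grasp_force: 30.0
```

```bash
python3 - <<'E'
from h import *
o,_=st(); print(o["qpos"].round(3))
a=plan(pry(2,-56,61,107),Rdown(172.4),2,-1)
s=cam("scene");d=cam("side"); D=[]
for c,k in (("scene",s),("side",d)):
    L=ctrl.pinpoint("lever_tip",c); print(c,[(np.round(r["xy"],1).tolist(),round(r["score"],2)) for r in L])
T=o["ee_pos"]+MX*107+np.array([0,0,6.2]); print("pred tip px",proj(*s[1:],T),proj(*d[1:],T))
E
```

```text
t 15.5 p [ 441.8 -169.2   69.4] f [ 0.3 -0.3 -1. ] w 25.8 g 30.0 x [-0.991  0.132  0.002] y [0.132 0.991 0.004] z [-0.001  0.004 -1.   ]
[-0.393  0.462  2.05   0.006  0.633 -1.837]
[[-1, [0, 0.007, 0.084], [0.001, -0.001, 0]], [-1, [0, 0.007, 0.085], [0.002, 0, 0]]]
scene [([250.8, 249.8], 0.71), ([384.2, 241.4], 0.67), ([266.6, 207.5], 0.5), ([463.2, 224.0], 0.15)]
side [([346.0, 278.1], 0.89), ([214.8, 304.7], 0.6)]
pred tip px [249.91614003 249.49327713] [348.17773933 278.84764519]
```

Request:
apply_moves([
  [-1,[0,0.01,0.1],[0,0,0]],
  [-1,[0,0.01,0.1],[0,0,0]],
  [-1,[0,0,0.04],[0,0,0]],
  [-1,[0,0,0],[0,0,0]],
])

```text
t: 16.2
ee_pos: [441.4, -168.0, 57.2]
orientation: [-0.206, -3.133, -0.008]
ft_force: [-0.1, 0.1, -1.5]
width: 25.6
grasp_force: 30.0
```

Request:
apply_moves([
  [-1,[0,0,0.02],[0,0,0]],
  [-1,[0,0,0],[0,0,0]],
])

```text
t: 16.45
ee_pos: [441.6, -168.2, 56.6]
orientation: [-0.206, -3.134, -0.008]
ft_force: [-1.0, -0.7, -0.1]
width: 25.8
grasp_force: 30.0
```

Request:
apply_moves([
  [-1,[0,0,0.02],[0,0,0]],
  [-1,[0,0,0],[0,0,0]],
])

```text
t: 16.7
ee_pos: [441.6, -168.2, 55.6]
orientation: [-0.206, -3.134, -0.008]
ft_force: [-1.2, -0.1, 1.0]
width: 25.7
grasp_force: 30.0
```

Request:
apply_moves([
  [-1,[0,0,-0.03],[0,0,0]],
  [-1,[-0.2,0,0],[0,0,0]],
  [-1,[-0.2,0,0],[0,0,0]],
  [-1,[-0.2,0,0],[0,0,0]],
  [-1,[0,0,0],[0,0,0]],
])

```text
t: 17.32
ee_pos: [472.4, -172.2, 56.9]
orientation: [-0.206, -3.135, -0.007]
ft_force: [-0.4, -0.0, -1.2]
width: 25.6
grasp_force: 30.0
```

Request:
apply_moves([
  [-1,[-0.06,0,0],[0,0,0]],
  [-1,[0,0,0],[0,0,0]],
])

```text
t: 17.58
ee_pos: [474.2, -172.4, 56.9]
orientation: [-0.206, -3.134, -0.008]
ft_force: [-1.1, 0.0, -0.5]
width: 25.7
grasp_force: 30.0
```

Request:
apply_moves([
  [-1,[-0.06,0,0],[0,0,0]],
  [-1,[0,0,0],[0,0,0]],
])

```text
t: 17.82
ee_pos: [477.0, -172.7, 56.8]
orientation: [-0.206, -3.133, -0.008]
ft_force: [0.3, -0.1, -1.6]
width: 25.9
grasp_force: 30.0
```

Request:
apply_moves([
  [-1,[-0.01,0,0.09],[0,-0.044,0]],
  [-1,[-0.01,0,0.09],[0,-0.044,0]],
  [-1,[-0.01,0,0.09],[0,-0.044,0]],
  [-1,[-0.01,0,0.09],[0,-0.044,0]],
  [-1,[0,0,0],[0,0,0]],
])

```text
t: 18.45
ee_pos: [479.6, -172.8, 38.8]
orientation: [0.191, 2.863, -0.018]
ft_force: [-0.6, -1.2, -0.3]
width: 25.5
grasp_force: 30.0
```

```bash
python3 - <<'E'
from h import *
o,_=st(); print(o["qpos"].round(3)); d=cam("side"); q=proj(*d[1:],B[2]-20*MX+np.array([0,0,70])); u,v=map(int,q)
cv2.imwrite("pics/c5.png",cv2.resize(d[0][v-45:v+45,u-60:u+60],(800,600),interpolation=cv2.INTER_CUBIC))
E
```

```text
t 18.45 p [ 479.6 -172.8   38.8] f [-0.6 -1.2 -0.3] w 25.5 g 30.0 x [-0.954  0.129 -0.269] y [0.132 0.991 0.006] z [ 0.268 -0.03  -0.963]
[-0.419  0.511  2.154  0.364  0.23  -2.201]
```

View pics/c5.png

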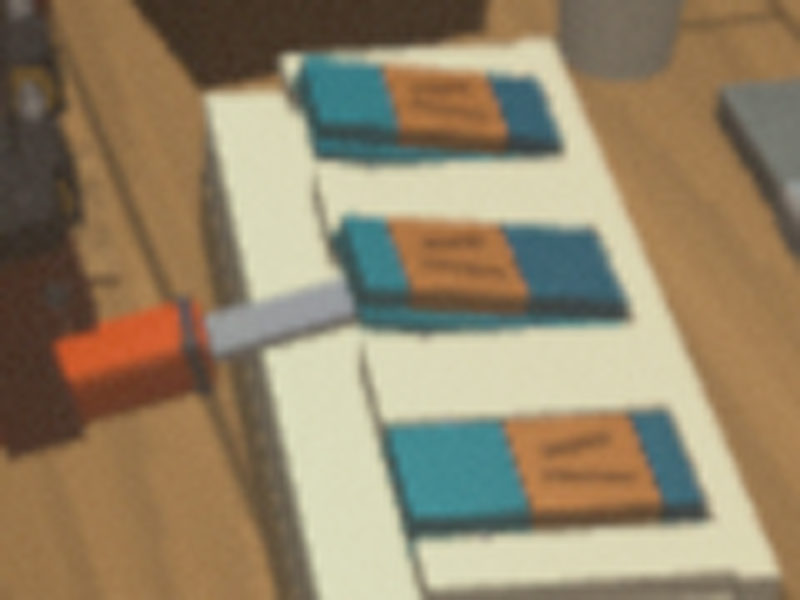

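The picture shows blanks 1 (430, 110) and 2 (480, 270) both tilted front-up. Blank 3 at (545, 470) is still seated.

Request:
apply_moves([
  [-1,[0.04,0,-0.09],[0,0.044,0]],
  [-1,[0.04,0,-0.09],[0,0.044,0]],
  [-1,[0.04,0,-0.09],[0,0.044,0]],
  [-1,[0.04,0,-0.09],[0,0.044,0]],
  [-1,[0.5,0,-0.1],[0,0,0]],
  [-1,[0.5,0,-0.1],[0,0,0]],
  [-1,[0,0,0],[0,0,0]],
])

```text
t: 19.38
ee_pos: [419.9, -165.7, 66.3]
orientation: [-0.207, -3.132, -0.006]
ft_force: [1.1, 0.2, -2.1]
width: 25.8
grasp_force: 30.0
```

```bash
python3 - <<'E'
from h import *
o,_=st()
a=plan(pry(3,-56,66,107),Rdown(172.4),3,-1); a=plan(pry(3,-56,58.5,107),Rdown(172.4),2,-1,a)
E
```

```text
t 19.38 p [ 419.9 -165.7   66.3] f [ 1.1  0.2 -2.1] w 25.8 g 30.0 x [-0.991  0.132  0.003] y [0.132 0.991 0.003] z [-0.002  0.004 -1.   ]
[[-1, [-0.148, -0.566, 0], [0.001, -0.001, 0]], [-1, [-0.147, -0.565, 0], [0, 0, 0]], [-1, [-0.148, -0.566, 0.001], [0.001, -0.001, 0]]]
[[-1, [0, 0, 0.075], [0, 0, 0]], [-1, [0, 0, 0.075], [0, 0, 0]]]
```

Request:
apply_moves([
  [-1,[-0.15,-0.57,0],[0,0,0]],
  [-1,[-0.15,-0.57,0],[0,0,0]],
  [-1,[-0.15,-0.57,0],[0,0,0]],
  [-1,[0,0,0.08],[0,0,0]],
  [-1,[0,0,0.08],[0,0,0]],
  [-1,[0,0,0.02],[0,0,0]],
  [-1,[0,0,0],[0,0,0]],
])

```text
t: 20.25
ee_pos: [431.7, -252.4, 56.2]
orientation: [-0.205, -3.133, -0.008]
ft_force: [0.1, 1.1, -0.3]
width: 25.8
grasp_force: 30.0
```

Request:
apply_moves([
  [-1,[0,0,0.02],[0,0,0]],
  [-1,[0,0,0],[0,0,0]],
])

```text
t: 20.5
ee_pos: [431.7, -252.7, 55.3]
orientation: [-0.205, -3.134, -0.008]
ft_force: [-0.9, 1.1, 2.1]
width: 25.9
grasp_force: 30.0
```

Request:
apply_moves([
  [-1,[0,0,0.02],[0,0,0]],
  [-1,[0,0,0],[0,0,0]],
])

```text
t: 20.75
ee_pos: [431.7, -252.9, 54.2]
orientation: [-0.206, -3.134, -0.008]
ft_force: [-0.5, 1.4, 1.9]
width: 25.6
grasp_force: 30.0
```

Request:
apply_moves([
  [-1,[0,0,-0.055],[0,0,0]],
  [-1,[-0.2,0,0],[0,0,0]],
  [-1,[-0.2,0,0],[0,0,0]],
  [-1,[-0.2,0,0],[0,0,0]],
  [-1,[0,0,0],[0,0,0]],
])

```text
t: 21.38
ee_pos: [462.6, -257.2, 56.9]
orientation: [-0.205, -3.134, -0.007]
ft_force: [0.7, 0.5, -1.7]
width: 25.5
grasp_force: 30.0
```

Request:
apply_moves([
  [-1,[-0.06,0,0],[0,0,0]],
  [-1,[-0.03,0,0],[0,0,0]],
  [-1,[0,0,0],[0,0,0]],
])

```text
t: 21.75
ee_pos: [465.7, -257.4, 56.8]
orientation: [-0.206, -3.133, -0.008]
ft_force: [-0.3, 1.3, -0.9]
width: 25.3
grasp_force: 30.0
```

Request:
apply_moves([
  [-1,[-0.01,0,0.09],[0,-0.044,0]],
  [-1,[-0.01,0,0.09],[0,-0.044,0]],
  [-1,[-0.01,0,0.09],[0,-0.044,0]],
  [-1,[-0.01,0,0.09],[0,-0.044,0]],
  [-1,[0,0,0],[0,0,0]],
])

```text
t: 22.38
ee_pos: [468.3, -257.5, 38.8]
orientation: [0.192, 2.863, -0.017]
ft_force: [0.2, 0.4, -0.7]
width: 25.5
grasp_force: 30.0
```

```bash
python3 - <<'E'
from h import *
o,_=st(); print(o["qpos"].round(3)); d=cam("side"); q=proj(*d[1:],B[2]-20*MX+np.array([0,0,70])); u,v=map(int,q)
cv2.imwrite("pics/c6.png",cv2.resize(d[0][v-45:v+75,u-70:u+90],(800,600),interpolation=cv2.INTER_CUBIC))
E
```

```text
t 22.38 p [ 468.3 -257.5   38.8] f [ 0.2  0.4 -0.7] w 25.5 g 30.0 x [-0.954  0.129 -0.269] y [0.132 0.991 0.006] z [ 0.268 -0.03  -0.963]
[-0.598  0.534  2.092  0.441  0.3   -2.443]
```

View pics/c6.png

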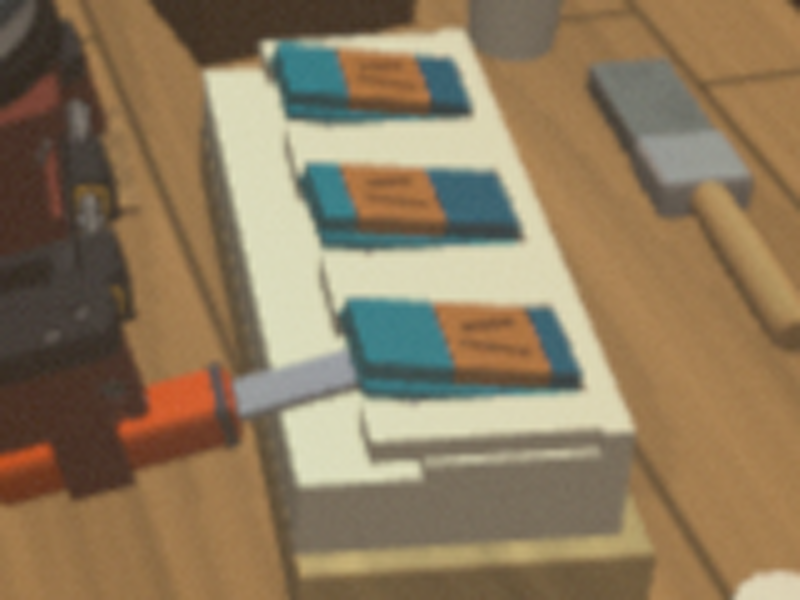

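The picture shows all three blanks tilted free: (370, 80), (410, 205) and (460, 345). Now the lever goes back on its rest.

Request:
apply_moves([
  [-1,[0.04,0,-0.09],[0,0.044,0]],
  [-1,[0.04,0,-0.09],[0,0.044,0]],
  [-1,[0.04,0,-0.09],[0,0.044,0]],
  [-1,[0.04,0,-0.09],[0,0.044,0]],
  [-1,[0.5,0,-0.2],[0,0,0]],
  [-1,[0.5,0,-0.2],[0,0,0]],
  [-1,[0,0,-0.2],[0,0,0]],
  [-1,[0,0,0],[0,0,0]],
])

```text
t: 23.42
ee_pos: [411.3, -251.5, 87.0]
orientation: [0.207, 3.133, 0.003]
ft_force: [0.1, 0.2, -1.8]
width: 25.5
grasp_force: 30.0
```

```bash
python3 - <<'E'
from h import *
o,_=st()
a=plan([409.2,-11.2,85],Rdown(173.2),7,-1); a=plan([409.2,-11.2,14],Rdown(173.2),3,-1,a)
E
```

```text
t 23.43 p [ 411.3 -251.5   87. ] f [ 0.1  0.2 -1.8] w 25.5 g 30.0 x [-0.991  0.131 -0.001] y [0.131 0.991 0.002] z [ 0.002  0.002 -1.   ]
[[-1, [0.096, 0.68, 0.007], [0, 0, -0.001]], [-1, [0.095, 0.68, 0.007], [0, 0, -0.001]], [-1, [0.094, 0.68, 0.008], [0.001, 0, -0.002]], [-1, [0.092, 0.681, 0.006], [0, 0.001, -0.001]], [-1, [0.09, 0.68, 0.006], [0, 0, -0.001]], [-1, [0.09, 0.681, 0.006], [0, 0, -0.001]], [-1, [0.088, 0.681, 0.007], [0, 0, -0.001]]]
[[-1, [0, 0, 0.473], [0, 0, 0]], [-1, [0, 0, 0.474], [0, 0, 0]], [-1, [0, 0, 0.473], [0, 0, 0]]]
```

Request:
apply_moves([
  [-1,[0.09,0.68,0.01],[0,0,0]],
  [-1,[0.09,0.68,0.01],[0,0,0]],
  [-1,[0.09,0.68,0.01],[0,0,0]],
  [-1,[0.09,0.68,0.01],[0,0,-0.002]],
  [-1,[0.09,0.68,0],[0,0,-0.002]],
  [-1,[0.09,0.68,0],[0,0,-0.002]],
  [-1,[0.09,0.68,0],[0,0,-0.002]],
  [-1,[0,0,0],[0,0,0]],
])

```text
t: 24.42
ee_pos: [409.8, -8.6, 84.9]
orientation: [-0.181, -3.136, -0.007]
ft_force: [0.6, -0.3, -1.7]
width: 25.4
grasp_force: 30.0
```

Request:
apply_moves([
  [-1,[0,0,0.47],[0,0,0]],
  [-1,[0,0,0.47],[0,0,0]],
  [-1,[0,0,0.47],[0,0,0]],
  [-1,[0,0,0.08],[0,0,0]],
  [-1,[0,0,0],[0,0,0]],
])

```text
t: 25.05
ee_pos: [409.1, -10.1, 10.4]
orientation: [-0.187, -3.135, -0.007]
ft_force: [0.2, -0.5, -1.1]
width: 25.8
grasp_force: 30.0
```

Request:
apply_moves([
  [-1,[0,0,0.03],[0,0,0]],
  [-1,[0,0,0.02],[0,0,0]],
  [-1,[0,0,0],[0,0,0]],
])

```text
t: 25.42
ee_pos: [408.9, -9.8, 8.2]
orientation: [-0.186, -3.136, -0.008]
ft_force: [0.8, 0.7, -1.2]
width: 25.5
grasp_force: 30.0
```

Request:
apply_moves([
  [-1,[0,0,0.02],[0,0,0]],
  [-1,[0,0,0],[0,0,0]],
])

```text
t: 25.68
ee_pos: [408.8, -9.7, 7.0]
orientation: [-0.186, -3.135, -0.008]
ft_force: [0.3, -0.7, -0.5]
width: 25.7
grasp_force: 30.0
```

Request:
apply_moves([
  [0.3,[0,0,0],[0,0,0]],
  [0.3,[0,0,0],[0,0,0]],
  [0.3,[0,0,0],[0,0,0]],
  [0.3,[0,0,-0.3],[0,0,0]],
  [0.3,[0,0,-0.8],[0,0,0]],
  [0.3,[0,0,-0.9],[0,0,0]],
  [0.3,[0,0,-0.9],[0,0,0]],
  [0.3,[0,0,-0.9],[0,0,0]],
])

```text
t: 26.68
ee_pos: [408.3, -10.7, 199.3]
orientation: [-0.186, -3.136, -0.008]
ft_force: [0.7, -0.0, 0.0]
width: 57.0
grasp_force: 0.0
```

```bash
python3 - <<'E'
from h import *
o,_=st()
a=plan([640,150,260],Rdown(172.4),8,0.3)
E
```

```text
t 26.68 p [408.3 -10.7 199.3] f [ 0.7 -0.   0. ] w 57.0 g 0.0 x [-0.993  0.118  0.   ] y [0.118 0.993 0.005] z [ 0.     0.005 -1.   ]
[[0.3, [-0.528, 0.468, -0.15], [0, 0, 0.001]], [0.3, [-0.526, 0.469, -0.149], [0.001, 0, 0.001]], [0.3, [-0.526, 0.47, -0.151], [0, 0, 0.001]], [0.3, [-0.526, 0.471, -0.15], [0.001, 0, 0.001]], [0.3, [-0.524, 0.471, -0.151], [0, 0, 0.002]], [0.3, [-0.523, 0.472, -0.151], [0, 0, 0.001]], [0.3, [-0.523, 0.474, -0.151], [0.001, 0, 0.001]], [0.3, [-0.521, 0.474, -0.152], [0, 0, 0.001]]]
```

Request:
apply_moves([
  [0.3,[-0.53,0.47,-0.15],[0,0,0]],
  [0.3,[-0.53,0.47,-0.15],[0,0,0]],
  [0.3,[-0.53,0.47,-0.15],[0,0,0.002]],
  [0.3,[-0.53,0.47,-0.15],[0,0,0.002]],
  [0.3,[-0.52,0.47,-0.15],[0,0,0.002]],
  [0.3,[-0.52,0.47,-0.15],[0,0,0.002]],
  [0.3,[-0.52,0.47,-0.15],[0,0,0]],
  [0.3,[-0.52,0.47,-0.15],[0,0,0]],
])

```text
t: 27.68
ee_pos: [640.8, 150.1, 258.9]
orientation: [-0.206, -3.134, -0.008]
ft_force: [0.1, 0.2, -0.7]
width: 57.1
grasp_force: 0.0
```

Request:
apply_moves([
  [0.5,[0,0,0],[0,0,0]],
])

```text
t: 27.8
ee_pos: [641.7, 150.7, 258.8]
orientation: [0.204, 3.134, 0.009]
ft_force: [-0.8, 0.0, -0.6]
width: 63.5
grasp_force: 0.0
```

```bash
python3 - <<'E'
from h import *
st(); w=cam("wrist"); cv2.imwrite("pics/w3.png",w[0]); np.savez("w3.npz",K=w[1],M=w[2])
for l,z in [("case",10),("lid_hinge",45),("lid_front",155),("mixcup",60)]:
    print(l,[(np.round(r["xy"],1).tolist(),atz(*w[1:],r["xy"],z).round(1).tolist(),round(r["score"],2)) for r in ctrl.pinpoint(l,"wrist")])
E
```

```text
t 27.8 p [641.7 150.7 258.8] f [-0.8  0.  -0.6] w 63.5 g 0.0 x [-0.992  0.13  -0.001] y [0.13  0.992 0.006] z [ 0.001  0.005 -1.   ]
case [([348.3, 176.3], [616.0, 186.3, 10.0], 0.69)]
lid_hinge [([365.7, 235.3], [675.7, 195.3, 45.0], 0.94)]
lid_front [([390.5, 291.8], [693.2, 199.3, 155.0], 0.87)]
mixcup [([238.8, 292.6], [715.8, 55.5, 60.0], 0.52), ([518.2, 202.4], [658.2, 346.6, 60.0], 0.41)]
```

View pics/w3.png

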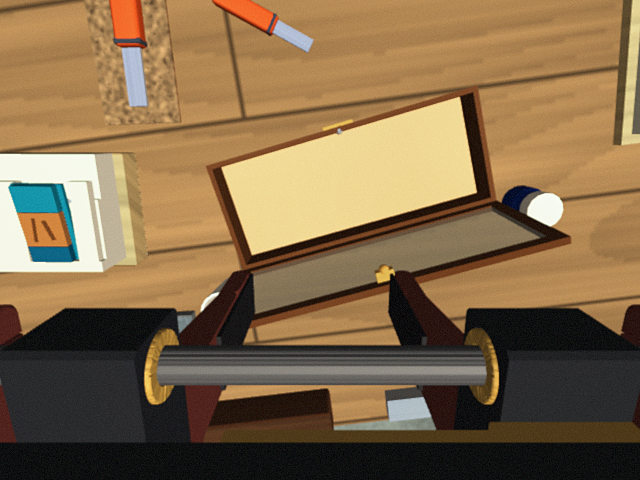

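The case outline has corners at (208, 167), (477, 89), (494, 198) and (243, 268). The open lid lies behind it, and the lever lies along its cork at (130, 50).

```bash
python3 - <<'E'
from h import *
z=np.load("w3.npz"); K,M=z["K"],z["M"]
P=[atz(K,M,p,45)[:2] for p in [(208,167),(477,89),(495,200),(243,268)]]
for p in P: print(p.round(1))
P=np.array(P); print("front len",np.linalg.norm(P[1]-P[0]),"sides",np.linalg.norm(P[3]-P[0]),np.linalg.norm(P[2]-P[1]))
v=P[1]-P[0]; print("y-axis ang from +y",np.degrees(np.arctan2(-v[0],v[1])))
v=P[2]-P[3]; print(np.degrees(np.arctan2(-v[0],v[1])), P.mean(0))
Q=[atz(K,M,p,10)[:2].round(1) for p in [(222,170),(464,97)]]; print(Q)
for p in [(573,238),(560,243),(385,275),(255,320)]: print(atz(K,M,p,157).round(1))
# blank1 current: body corners
for p in [(10,183),(65,183),(77,262),(25,262)]: print("b",atz(K,M,p,82).round(1))
E
```

```text
[584.7  46.1]
[546.6 314.9]
[656.1 330.7]
[694.3  61. ]
front len 271.43337428927396 sides 110.64753343815035 110.66170350935964
y-axis ang from +y 8.077573070972356
8.074273058612574 [620.42682269 188.1642878 ]
[array([591. ,  50.1]), array([550.2, 315.6])]
[667.6 336.9 157. ]
[670.2 327.4 157. ]
[678.1 196.  157. ]
[701.9  91.6 157. ]
b [ 574.  -123.6   82. ]
b [580.5 -74.3  82. ]
b [655.2 -86.   82. ]
b [ 648.6 -135.3   82. ]
```

```bash
cat >> h.py <<'E'
CX=np.array([.990,.141,0]);CY=np.array([-.141,.990,0]);CC=np.array([621.5,188.4,0])
ZU=np.array([0,0,1.])
def Rt(deg=8): return R.from_rotvec(-MY*np.radians(deg)).as_matrix()@Rdown(172.4)
def Rc(deg=0): return R.from_rotvec(-CY*np.radians(deg)).as_matrix()@Rdown(188.1)
def topick(b,g=-22,z=79.5,n1=8,n2=4,start=None,jaw=.5):
    p=B[b]+g*MX+z*ZU; T=Rt(); h=p-55*T[:,2]
    a=plan(h,T,n1,jaw,start); return plan(p,T,n2,jaw,a)
def toslot(k,n1,n2,g=-22,z=15,start=None):
    p=CC+k*80*CY+g*CX
    a=plan(p+130*ZU,Rc(),n1,-1,start); return plan(p+z*ZU,Rc(),n2,-1,a)
E
python3 - <<'E'
from h import *
topick(1)
E
```

```text
[[0.5, [0.051, -0.64, 0.306], [0, -0.011, 0]], [0.5, [0.056, -0.641, 0.305], [0.001, -0.012, 0]], [0.5, [0.062, -0.64, 0.305], [0, -0.011, 0]], [0.5, [0.067, -0.64, 0.304], [0, -0.011, 0]], [0.5, [0.072, -0.64, 0.303], [0.001, -0.012, 0]], [0.5, [0.078, -0.639, 0.303], [0, -0.011, 0]], [0.5, [0.083, -0.64, 0.3], [0, -0.011, 0]], [0.5, [0.089, -0.639, 0.3], [0.001, -0.011, 0]]]
[[0.5, [0, 0, 0.275], [0, 0, 0]], [0.5, [0, 0, 0.275], [0, 0, 0]], [0.5, [0, 0, 0.275], [0, 0, 0]], [0.5, [0, 0, 0.275], [0, 0, 0]]]
```

Request:
apply_moves([
  [0.5,[0.05,-0.64,0.3],[0,-0.011,0]],
  [0.5,[0.06,-0.64,0.3],[0,-0.011,0]],
  [0.5,[0.06,-0.64,0.3],[0,-0.011,0]],
  [0.5,[0.07,-0.64,0.3],[0,-0.011,0]],
  [0.5,[0.07,-0.64,0.3],[0,-0.012,0]],
  [0.5,[0.08,-0.64,0.3],[0,-0.011,0]],
  [0.5,[0.08,-0.64,0.3],[0,-0.011,0]],
  [0.5,[0.09,-0.64,0.3],[0,-0.011,0]],
])

```text
t: 29.05
ee_pos: [585.4, -102.2, 134.6]
orientation: [0.198, 2.996, -0.007]
ft_force: [1.0, 1.4, 0.0]
width: 65.6
grasp_force: 0.0
```

```bash
python3 - <<'E'
from h import *
o,_=st(); print(o["qpos"].round(2))
plan(B[1]-22*MX+79.5*ZU,Rt(),4,.5)
w=cam("wrist"); cv2.imwrite("pics/w4.png",w[0])
for p in (-38,-22,38): print(proj(*w[1:],B[1]+p*MX+82*ZU))
E
```

```text
t 29.05 p [ 585.4 -102.2  134.6] f [1.  1.4 0. ] w 65.6 g 0.0 x [-0.982  0.131 -0.138] y [0.131 0.991 0.005] z [ 0.138 -0.014 -0.99 ]
[-0.2   0.44  1.86  0.02  0.71 -1.65]
[[0.5, [0.001, 0, 0.278], [0.001, 0, 0]], [0.5, [0, 0.001, 0.278], [0, 0, 0]], [0.5, [0.001, 0.001, 0.278], [0.001, 0, 0]], [0.5, [0.001, 0.001, 0.278], [0.001, 0, 0]]]
[320.24863167 233.01778379]
[320.29229582 257.30537029]
[320.43671323 337.63559761]
```

View pics/w4.png

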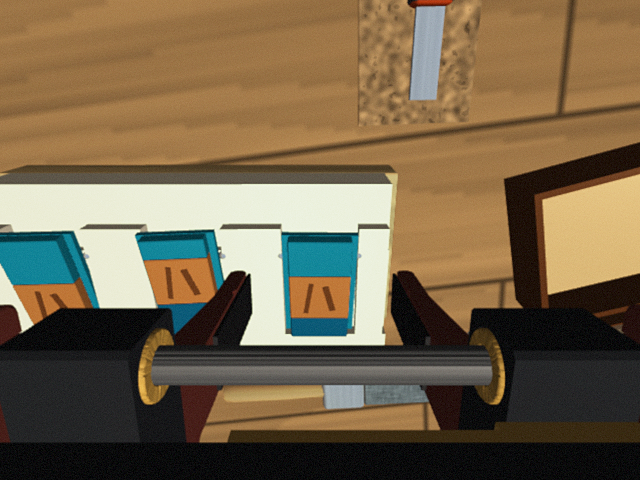

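The blank sits centred between the fingers, from (320, 233) to (320, 337), as predicted. I'll descend and grip.

Request:
apply_moves([
  [0.5,[0,0,0.28],[0,0,0]],
  [0.5,[0,0,0.28],[0,0,0]],
  [0.5,[0,0,0.28],[0,0,0]],
  [0.5,[0,0,0.27],[0,0,0]],
  [-1,[0,0,0],[0,0,0]],
  [-1,[0,0,0],[0,0,0]],
  [-1,[0,0,0],[0,0,0]],
  [-1,[0,0,0],[0,0,0]],
])

```text
t: 30.1
ee_pos: [593.7, -102.2, 79.9]
orientation: [0.198, 2.997, -0.007]
ft_force: [-1.6, -4.7, -0.7]
width: 44.1
grasp_force: 29.9
```

Request:
apply_moves([
  [-1,[0,0,0],[0,0,0]],
  [-1,[0,0,-0.1],[0,0,0]],
  [-1,[0,0,-0.3],[0,0,0]],
  [-1,[0,0,-0.6],[0,0,0]],
  [-1,[0,0,0],[0,0,0]],
])

```text
t: 30.72
ee_pos: [588.9, -101.0, 132.3]
orientation: [0.197, 2.991, -0.007]
ft_force: [-0.2, -0.0, -0.1]
width: 44.3
grasp_force: 29.9
```

```bash
python3 - <<'E'
from h import *
o,_=st()
toslot(1,10,5)
E
```

```text
t 30.73 p [ 588.9 -101.   132.3] f [-0.2 -0.  -0.1] w 44.3 g 29.9 x [-0.981  0.13  -0.143] y [0.131 0.991 0.005] z [ 0.143 -0.014 -0.99 ]
[[-1, [0.097, 0.725, -0.006], [-0.001, 0.009, -0.017]], [-1, [0.077, 0.727, -0.003], [-0.001, 0.009, -0.018]], [-1, [0.057, 0.728, -0.002], [-0.001, 0.009, -0.017]], [-1, [0.037, 0.731, 0.001], [-0.001, 0.01, -0.017]], [-1, [0.018, 0.73, 0.002], [-0.001, 0.009, -0.018]], [-1, [-0.002, 0.732, 0.003], [-0.001, 0.009, -0.017]], [-1, [-0.023, 0.73, 0.004], [-0.001, 0.009, -0.017]], [-1, [-0.042, 0.73, 0.005], [-0.001, 0.009, -0.018]]]
[[-1, [-0.062, 0.729, 0.005], [0, 0.009, -0.017]], [-1, [-0.083, 0.726, 0.005], [-0.001, 0.009, -0.017]]]
[[-1, [0, 0, 0.46], [0, 0, 0]], [-1, [0, 0, 0.46], [0, 0, 0]], [-1, [0, 0, 0.46], [0, 0, 0]], [-1, [0, 0, 0.46], [0, 0, 0]], [-1, [0, 0, 0.46], [0, 0, 0]]]
```

```bash
python3 - <<'E'
from h import *
s=cam("scene");d=cam("side");o,Rm=st()
for l in ("blank_a","mid_a"):
  for c,k in (("scene",s),("side",d)):
    print(l,c,[(np.round(r["xy"],1).tolist(),round(r["score"],2)) for r in ctrl.pinpoint(l,c)])
m=o["ee_pos"]-22*Rm[:,0]
print("pred held mid",m.round(1),proj(*s[1:],m),proj(*d[1:],m))
m=B[1]+73*ZU; print("pred seated",proj(*s[1:],m),proj(*d[1:],m))
print([ (r["bbox"],int(r["region"].sum()),round(r["score"],2)) for r in ctrl.masks_of("blank_a","side")])
E
```

```text
t 30.82 p [ 587.4 -100.9  129.8] f [-0.6 -0.1 -1. ] w 44.5 g 29.9 x [-0.982  0.13  -0.139] y [0.131 0.991 0.005] z [ 0.139 -0.013 -0.99 ]
blank_a scene [([249.2, 265.9], 0.88), ([207.5, 268.7], 0.83), ([282.8, 252.5], 0.67)]
blank_a side [([367.8, 231.9], 0.97), ([384.5, 305.5], 0.67), ([375.3, 274.2], 0.64), ([323.3, 261.2], 0.41), ([369.0, 257.3], 0.29)]
mid_a scene [([247.6, 264.6], 0.78), ([281.0, 248.2], 0.68), ([209.4, 263.6], 0.6)]
mid_a side [([370.8, 227.7], 0.94), ([376.7, 278.3], 0.57)]
pred held mid [ 609.  -103.7  132.9] [283.47163908 247.06995629] [367.68780809 228.73764612]
pred seated [283.76529918 267.343894  ] [369.19665671 254.22200929]
[([352.3, 267.5, 400.5, 288.5], 665, 0.97), ([362.5, 293.4, 411.1, 313.7], 853, 0.66), ([348.6, 220.6, 391.1, 240.4], 403, 0.58), ([302.0, 386.0, 380.8, 458.9], 3412, 0.28)]
```

Request:
apply_moves([
  [-1,[0.1,0.73,0],[0,0.009,-0.017]],
  [-1,[0.08,0.73,0],[0,0.009,-0.018]],
  [-1,[0.06,0.73,0],[0,0.009,-0.017]],
  [-1,[0.04,0.73,0],[0,0.01,-0.017]],
  [-1,[0.02,0.73,0],[0,0.009,-0.018]],
  [-1,[0,0.73,0],[0,0.009,-0.017]],
  [-1,[-0.02,0.73,0],[0,0.009,-0.017]],
  [-1,[-0.04,0.73,0],[0,0.009,-0.018]],
])

```text
t: 32.08
ee_pos: [585.7, 192.9, 125.4]
orientation: [-0.136, 3.117, -0.019]
ft_force: [0.7, -1.0, -0.1]
width: 44.1
grasp_force: 29.9
```

Request:
apply_moves([
  [-1,[-0.06,0.73,0],[0,0.009,-0.017]],
  [-1,[-0.08,0.73,0],[0,0.009,-0.017]],
  [-1,[0,0,0],[0,0,0]],
])

```text
t: 32.45
ee_pos: [585.6, 267.3, 124.5]
orientation: [0.223, -3.128, 0.021]
ft_force: [0.6, 0.6, -0.4]
width: 43.9
grasp_force: 29.9
```

```bash
python3 - <<'E'
from h import *
o,_=st()
plan(CC+80*CY-22*CX+18*ZU,Rc(),5,-1)
E
```

```text
t 32.45 p [585.6 267.3 124.5] f [ 0.6  0.6 -0.4] w 43.9 g 29.9 x [-0.99  -0.142  0.007] y [-0.142  0.99  -0.013] z [-0.005 -0.014 -1.   ]
[[-1, [-0.013, -0.007, 0.426], [-0.002, -0.001, 0]], [-1, [-0.012, -0.009, 0.426], [-0.001, -0.001, 0]], [-1, [-0.011, -0.009, 0.426], [-0.002, -0.001, 0]], [-1, [-0.01, -0.011, 0.426], [-0.002, -0.001, 0.001]], [-1, [-0.01, -0.012, 0.426], [-0.001, 0, 0]]]
```

Request:
apply_moves([
  [-1,[-0.01,-0.01,0.43],[-0.002,0,0]],
  [-1,[-0.01,-0.01,0.43],[-0.002,0,0]],
  [-1,[-0.01,-0.01,0.43],[-0.002,0,0]],
  [-1,[-0.01,-0.01,0.43],[-0.001,0,0]],
  [-1,[-0.01,-0.01,0.41],[-0.001,0,0]],
  [-1,[0,0,0],[0,0,0]],
])

```text
t: 33.2
ee_pos: [586.9, 261.4, 16.8]
orientation: [0.218, -3.124, 0.003]
ft_force: [0.3, -0.1, -0.9]
width: 37.9
grasp_force: 29.9
```

Request:
apply_moves([
  [-1,[0,0,0.04],[0,0,0]],
  [-1,[0,0,0.02],[0,0,0]],
  [-1,[0,0,0],[0,0,0]],
])

```text
t: 33.58
ee_pos: [588.3, 262.3, 16.4]
orientation: [0.219, -3.128, 0.001]
ft_force: [-0.1, -0.1, -0.6]
width: 37.4
grasp_force: 29.9
```

Request:
apply_moves([
  [-1,[0,0,0.03],[0,0,0]],
  [-1,[0,0,0],[0,0,0]],
])

```text
t: 33.83
ee_pos: [588.4, 262.3, 15.4]
orientation: [0.218, -3.128, 0.001]
ft_force: [-0.4, -0.4, 6.3]
width: 37.3
grasp_force: 29.9
```

Request:
apply_moves([
  [-1,[0,0,-0.02],[0,0,0]],
  [0.3,[0,0,0],[0,0,0]],
  [0.3,[0,0,0],[0,0,0]],
  [0.3,[0,0,0],[0,0,0]],
  [0.3,[0,0,-0.4],[0,0,0]],
  [0.3,[0,0,-0.8],[0,0,0]],
  [0.3,[0,0,-0.8],[0,0,0]],
  [0.3,[0,0,-0.8],[0,0,0]],
])

```text
t: 34.83
ee_pos: [589.0, 262.4, 158.1]
orientation: [0.219, -3.129, 0.001]
ft_force: [0.7, 0.7, 0.6]
width: 56.9
grasp_force: 0.0
```

```bash
cat > look.py <<'E'
from h import *
import sys
# report coloured blanks seen by the wrist camera at height z within the case
def blanks(z=22,save=None):
    w=cam("wrist"); im=w[0]; hsv=cv2.cvtColor(im,cv2.COLOR_BGR2HSV)
    m=((hsv[...,0]>80)&(hsv[...,0]<112)&(hsv[...,1]>130)&(hsv[...,2]>50))|((hsv[...,0]>8)&(hsv[...,0]<16)&(hsv[...,1]>130)&(hsv[...,2]>150))
    m=cv2.morphologyEx(m.astype(np.uint8),cv2.MORPH_OPEN,np.ones((3,3)))
    n,lab,s,_=cv2.connectedComponentsWithStats(m)
    for i in range(1,n):
        if s[i,4]<600: continue
        ys,xs=np.nonzero(lab==i); q=cv2.boxPoints(cv2.minAreaRect(np.c_[xs,ys].astype(np.float32)))
        P=np.array([atz(*w[1:],p,z)[:2] for p in q]); c=P.mean(0)-CC[:2]
        e=P[1]-P[0]; f=P[2]-P[1]; l=e if np.hypot(*e)>np.hypot(*f) else f
        print("px",q.mean(0).round(),"c",P.mean(0).round(1),"case",(c@CX[:2]).round(1),(c@CY[:2]).round(1),"size",np.hypot(*e).round(),np.hypot(*f).round(),"ang",(np.degrees(np.arctan2(l[1],l[0]))%180).round(1))
    if save: cv2.imwrite(save,im)
E
python3 -c "
from look import *
st(); blanks(20,'pics/w5.png')"
```

```text
t 34.83 p [589.  262.4 158.1] f [0.7 0.7 0.6] w 56.9 g 0.0 x [-0.99  -0.139  0.005] y [-0.139  0.99  -0.   ] z [-0.005 -0.001 -1.   ]
px [147.  10.] c [447.4 115.9] case -182.5 -47.2 size 14.0 32.0 ang 56.1
px [551.  35.] c [424.  410.6] case -164.2 247.9 size 66.0 68.0 ang 58.3
px [321. 248.] c [609. 266.] case -1.4 78.5 size 77.0 43.0 ang 6.9
```

View pics/w5.png

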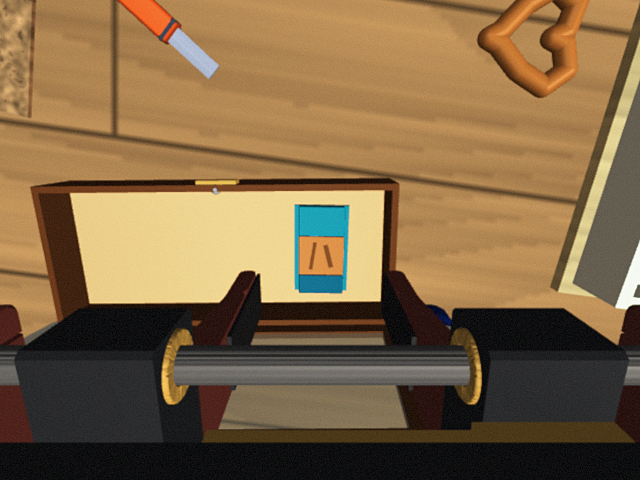

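The blank lies flat in the case at (321, 248), at case coordinates (-1, 78). Next is blank 2.

```bash
python3 - <<'E'
from h import *
topick(2,z=80.5,n1=12,n2=4,jaw=.5)
E
```

```text
[[0.5, [0.134, -0.738, 0.046], [0.001, -0.007, 0.014]], [0.5, [0.118, -0.741, 0.047], [0.001, -0.008, 0.015]], [0.5, [0.101, -0.743, 0.046], [0.001, -0.007, 0.014]], [0.5, [0.085, -0.746, 0.046], [0.001, -0.007, 0.015]], [0.5, [0.068, -0.747, 0.046], [0.002, -0.007, 0.014]], [0.5, [0.052, -0.748, 0.048], [0.001, -0.008, 0.014]], [0.5, [0.036, -0.749, 0.049], [0.001, -0.007, 0.015]], [0.5, [0.019, -0.75, 0.05], [0.001, -0.007, 0.014]]]
[[0.5, [0.004, -0.75, 0.051], [0.001, -0.007, 0.015]], [0.5, [-0.014, -0.749, 0.052], [0.001, -0.008, 0.014]], [0.5, [-0.03, -0.749, 0.053], [0.001, -0.007, 0.014]], [0.5, [-0.045, -0.749, 0.055], [0.001, -0.007, 0.015]]]
[[0.5, [0, 0, 0.275], [0, 0, 0]], [0.5, [0, 0, 0.275], [0, 0, 0]], [0.5, [0, 0, 0.275], [0, 0, 0]], [0.5, [0, 0, 0.275], [0, 0, 0]]]
```

Request:
apply_moves([
  [0.5,[0.13,-0.74,0.05],[0,-0.007,0.014]],
  [0.5,[0.12,-0.74,0.05],[0,-0.008,0.015]],
  [0.5,[0.1,-0.74,0.05],[0,-0.007,0.014]],
  [0.5,[0.08,-0.75,0.05],[0,-0.007,0.015]],
  [0.5,[0.07,-0.75,0.05],[0,-0.007,0.014]],
  [0.5,[0.05,-0.75,0.05],[0,-0.008,0.014]],
  [0.5,[0.04,-0.75,0.05],[0,-0.007,0.015]],
  [0.5,[0.02,-0.75,0.05],[0,-0.007,0.014]],
])

```text
t: 35.88
ee_pos: [577.3, -39.0, 135.5]
orientation: [0.064, 3.055, 0.007]
ft_force: [-0.2, 0.1, 0.4]
width: 65.7
grasp_force: 0.0
```

Request:
apply_moves([
  [0.5,[0,-0.75,0.05],[0,-0.007,0.015]],
  [0.5,[-0.01,-0.75,0.05],[0,-0.008,0.014]],
  [0.5,[-0.03,-0.75,0.05],[0,-0.007,0.014]],
  [0.5,[-0.04,-0.75,0.05],[0,-0.007,0.015]],
  [0.5,[0,0,0],[0,0,0]],
])

```text
t: 36.5
ee_pos: [570.9, -189.9, 124.3]
orientation: [0.204, 3.004, 0.011]
ft_force: [-0.6, 0.4, 0.3]
width: 66.1
grasp_force: 0.0
```

```bash
python3 - <<'E'
from look import *
o,_=st(); plan(B[2]-22*MX+80.5*ZU,Rt(),4,.5)
blanks(82); print(B)
E
```

```text
t 36.5 p [ 570.9 -189.9  124.3] f [-0.6  0.4  0.3] w 66.1 g 0.0 x [-0.982  0.135 -0.13 ] y [0.134 0.991 0.016] z [ 0.131 -0.002 -0.991]
[[0.5, [-0.023, 0.018, 0.224], [0.002, -0.002, -0.001]], [0.5, [-0.022, 0.018, 0.225], [0.003, -0.001, 0]], [0.5, [-0.022, 0.02, 0.224], [0.002, -0.002, -0.001]], [0.5, [-0.021, 0.02, 0.224], [0.003, -0.001, -0.001]]]
px [573.  21.] c [470.8 -57.2] case -183.8 -221.9 size 19.0 9.0 ang 168.1
px [323. 293.] c [ 599.2 -191.3] case -75.7 -372.7 size 44.0 71.0 ang 174.6
px [179. 271.] c [ 570.7 -272.8] case -115.3 -449.4 size 49.0 35.0 ang 84.1
px [180. 313.] c [ 598.8 -280. ] case -88.5 -460.5 size 35.0 21.0 ang 84.3
{1: array([ 614.7, -105.8,    0. ]), 2: array([ 603.5, -190. ,    0. ]), 3: array([ 592.3, -274.2,    0. ])}
```

Request:
apply_moves([
  [0.5,[-0.02,0.015,0.22],[0.002,-0.002,0]],
  [0.5,[-0.02,0.015,0.22],[0.002,-0.001,0]],
  [0.5,[-0.02,0.015,0.22],[0.002,-0.002,0]],
  [0.5,[-0.02,0.015,0.22],[0.002,-0.001,0]],
  [-1,[0,0,0],[0,0,0]],
  [-1,[0,0,0],[0,0,0]],
  [-1,[0,0,0],[0,0,0]],
  [-1,[0,0,0],[0,0,0]],
])

```text
t: 37.55
ee_pos: [580.6, -186.5, 80.6]
orientation: [0.201, 2.997, -0.01]
ft_force: [-2.1, -4.1, -0.2]
width: 43.9
grasp_force: 30.0
```

Request:
apply_moves([
  [-1,[0,0,0],[0,0,0]],
  [-1,[0,0,0],[0,0,0]],
])

```text
t: 37.8
ee_pos: [580.6, -186.5, 80.6]
orientation: [0.201, 2.997, -0.01]
ft_force: [-1.0, -5.0, -1.0]
width: 44.1
grasp_force: 30.0
```

Request:
apply_moves([
  [0.3,[0,0,0],[0,0,0]],
  [0.3,[0,0,0],[0,0,0]],
  [0.3,[0,0,-0.06],[0,0,0]],
  [-1,[0,0,0],[0,0,0]],
  [-1,[0,0,0],[0,0,0]],
  [-1,[0,0,0],[0,0,0]],
  [-1,[0,0,0],[0,0,0]],
])

```text
t: 38.67
ee_pos: [580.4, -186.7, 83.4]
orientation: [0.2, 2.997, -0.01]
ft_force: [-2.1, -8.1, 1.1]
width: 37.1
grasp_force: 29.9
```

Request:
apply_moves([
  [-1,[0,0,-0.1],[0,0,0]],
  [-1,[0,0,-0.2],[0,0,0]],
  [-1,[0,0,-0.6],[0,0,0]],
  [-1,[0,0,-0.2],[0,0,0]],
  [-1,[0,0,0],[0,0,0]],
])

```text
t: 39.3
ee_pos: [573.5, -184.6, 138.6]
orientation: [0.2, 2.995, -0.009]
ft_force: [-0.2, -0.0, -0.3]
width: 37.5
grasp_force: 29.9
```

```bash
python3 - <<'E'
from h import *
o,_=st()
a=plan(CC-22*CX+130*ZU,Rc(-1),10,-1)
plan(CC-22*CX+18*ZU,Rc(-1),5,-1,a)
E
```

```text
t 39.3 p [ 573.5 -184.6  138.6] f [-0.2 -0.  -0.3] w 37.5 g 29.9 x [-0.981  0.132 -0.139] y [0.133 0.991 0.003] z [ 0.139 -0.015 -0.99 ]
[[-1, [0.048, 0.74, 0.013], [-0.001, 0.01, -0.017]], [-1, [0.029, 0.741, 0.015], [-0.001, 0.01, -0.018]], [-1, [0.007, 0.742, 0.016], [-0.001, 0.01, -0.017]], [-1, [-0.013, 0.742, 0.018], [0, 0.01, -0.018]], [-1, [-0.034, 0.741, 0.017], [-0.001, 0.01, -0.017]], [-1, [-0.054, 0.739, 0.018], [-0.001, 0.01, -0.018]], [-1, [-0.075, 0.738, 0.017], [-0.001, 0.01, -0.017]], [-1, [-0.095, 0.736, 0.018], [-0.001, 0.01, -0.018]]]
[[-1, [-0.117, 0.732, 0.017], [-0.001, 0.01, -0.017]], [-1, [-0.136, 0.73, 0.016], [0, 0.01, -0.018]]]
[[-1, [-0.008, 0, 0.448], [0, 0, 0]], [-1, [-0.008, 0, 0.448], [0, 0, 0]], [-1, [-0.007, 0, 0.448], [0, 0, 0]], [-1, [-0.008, 0, 0.448], [0, 0, 0]], [-1, [-0.008, 0, 0.448], [0, 0, 0]]]
```

Request:
apply_moves([
  [-1,[0.05,0.74,0.01],[0,0.01,-0.017]],
  [-1,[0.03,0.74,0.01],[0,0.01,-0.018]],
  [-1,[0.01,0.74,0.02],[0,0.01,-0.017]],
  [-1,[-0.01,0.74,0.02],[0,0.01,-0.018]],
  [-1,[-0.03,0.74,0.02],[0,0.01,-0.017]],
  [-1,[-0.05,0.74,0.02],[0,0.01,-0.018]],
  [-1,[-0.07,0.74,0.02],[0,0.01,-0.017]],
  [-1,[-0.1,0.74,0.02],[0,0.01,-0.018]],
])

```text
t: 40.3
ee_pos: [592.7, 112.6, 127.9]
orientation: [-0.136, 3.129, -0.019]
ft_force: [0.1, -0.5, -1.2]
width: 37.2
grasp_force: 29.9
```

Request:
apply_moves([
  [-1,[-0.12,0.73,0.02],[0,0.01,-0.017]],
  [-1,[-0.14,0.73,0.02],[0,0.01,-0.018]],
  [-1,[0,0,0.4],[0,0,0]],
  [-1,[0,0,0.4],[0,0,0]],
  [-1,[0,0,0.4],[0,0,0]],
  [-1,[0,0,0],[0,0,0]],
])

```text
t: 41.05
ee_pos: [596.2, 182.8, 63.7]
orientation: [0.217, -3.109, 0.023]
ft_force: [-0.0, -0.1, -0.5]
width: 37.3
grasp_force: 29.9
```

```bash
python3 - <<'E'
from h import *
o,_=st()
plan(CC-22*CX+18*ZU,Rc(0),2,-1)
E
```

```text
t 41.05 p [596.2 182.8  63.7] f [-0.  -0.1 -0.5] w 37.3 g 29.9 x [-0.99  -0.139  0.026] y [-0.139  0.99  -0.013] z [-0.024 -0.017 -1.   ]
[[-1, [-0.05, 0.025, 0.455], [-0.004, -0.008, -0.001]], [-1, [-0.045, 0.023, 0.456], [-0.004, -0.008, 0]]]
```

Request:
apply_moves([
  [-1,[-0.05,0.02,0.23],[-0.004,-0.008,0]],
  [-1,[-0.05,0.02,0.23],[-0.004,-0.008,0]],
  [-1,[0,0,0.23],[0,0,0]],
  [-1,[0,0,0.2],[0,0,0]],
  [-1,[0,0,0],[0,0,0]],
])

```text
t: 41.68
ee_pos: [602.1, 186.7, 20.9]
orientation: [-0.221, 3.131, 0.0]
ft_force: [-0.9, -0.2, 1.8]
width: 37.2
grasp_force: 30.0
```

Request:
apply_moves([
  [-1,[0,0,0.04],[0,0,0]],
  [-1,[0,0,0],[0,0,0]],
])

```text
t: 41.92
ee_pos: [602.5, 186.9, 20.0]
orientation: [-0.221, 3.129, 0.001]
ft_force: [-2.0, -0.1, 2.3]
width: 37.4
grasp_force: 30.0
```

Request:
apply_moves([
  [-1,[0,0,0.03],[0,0,0]],
  [-1,[0,0,0],[0,0,0]],
])

```text
t: 42.18
ee_pos: [602.4, 186.8, 18.3]
orientation: [-0.221, 3.13, 0.001]
ft_force: [-1.8, 0.7, 3.8]
width: 37.5
grasp_force: 30.0
```

Request:
apply_moves([
  [-1,[0,0,0.03],[0,0,0]],
  [0.3,[0,0,0],[0,0,0]],
  [0.3,[0,0,0],[0,0,0]],
  [0.3,[0,0,0],[0,0,0]],
  [0.3,[0,0,-0.4],[0,0,0]],
  [0.3,[0,0,-0.8],[0,0,0]],
  [0.3,[0,0,-0.8],[0,0,0]],
  [0.3,[0,0,-0.8],[0,0,0]],
])

```text
t: 43.18
ee_pos: [601.9, 186.7, 159.4]
orientation: [-0.221, 3.129, 0.001]
ft_force: [0.9, 0.4, 0.1]
width: 56.7
grasp_force: 0.0
```

```bash
python3 - <<'E'
from look import *
o,_=st(); blanks(20)
topick(3,z=83.5,n1=12,n2=4,jaw=.5)
E
```

```text
t 43.17 p [601.9 186.7 159.4] f [0.9 0.4 0.1] w 56.7 g 0.0 x [-0.99  -0.14  -0.005] y [-0.14  0.99  0.  ] z [ 0.005  0.001 -1.   ]
px [58. 12.] c [471.9 -23.2] case -178.0 -188.4 size 24.0 15.0 ang 98.0
px [253.   7.] c [449.6 116.2] case -180.4 -47.3 size 15.0 27.0 ang 57.3
px [614.  42.] c [435.7 382.8] case -156.5 218.7 size 35.0 58.0 ang 20.6
px [410. 239.] c [604.5 263.6] case -6.2 76.8 size 68.0 44.0 ang 7.0
px [321. 250.] c [625.6 190.5] case 4.4 1.5 size 76.0 43.0 ang 6.9
[[0.5, [0.177, -0.746, 0.042], [0.001, -0.007, 0.014]], [0.5, [0.161, -0.749, 0.04], [0.001, -0.006, 0.015]], [0.5, [0.143, -0.753, 0.041], [0.002, -0.007, 0.014]], [0.5, [0.128, -0.756, 0.042], [0.001, -0.007, 0.015]], [0.5, [0.11, -0.759, 0.041], [0.001, -0.006, 0.014]], [0.5, [0.094, -0.76, 0.041], [0.001, -0.007, 0.015]], [0.5, [0.076, -0.763, 0.042], [0.001, -0.007, 0.014]], [0.5, [0.06, -0.764, 0.043], [0.001, -0.007, 0.015]]]
[[0.5, [0.043, -0.765, 0.043], [0.002, -0.006, 0.014]], [0.5, [0.025, -0.766, 0.045], [0.001, -0.007, 0.015]], [0.5, [0.009, -0.766, 0.046], [0.001, -0.007, 0.014]], [0.5, [-0.008, -0.767, 0.047], [0.001, -0.006, 0.015]]]
[[0.5, [0, 0, 0.275], [0, 0, 0]], [0.5, [0, 0, 0.275], [0, 0, 0]], [0.5, [0, 0, 0.275], [0, 0, 0]], [0.5, [0, 0, 0.275], [0, 0, 0]]]
```

Blank 2 is flat at case (4, 1.5). Next is blank 3.

Request:
apply_moves([
  [0.5,[0.18,-0.75,0.04],[0.001,-0.007,0.014]],
  [0.5,[0.16,-0.75,0.04],[0.001,-0.006,0.015]],
  [0.5,[0.14,-0.75,0.04],[0.002,-0.007,0.014]],
  [0.5,[0.13,-0.76,0.04],[0.001,-0.007,0.015]],
  [0.5,[0.11,-0.76,0.04],[0.001,-0.006,0.014]],
  [0.5,[0.09,-0.76,0.04],[0.001,-0.007,0.015]],
  [0.5,[0.08,-0.76,0.04],[0.001,-0.007,0.014]],
  [0.5,[0.06,-0.76,0.04],[0.001,-0.007,0.015]],
])

```text
t: 44.22
ee_pos: [573.8, -119.9, 141.5]
orientation: [0.065, 3.049, -0.012]
ft_force: [0.9, -0.4, -0.5]
width: 65.6
grasp_force: 0.0
```

Request:
apply_moves([
  [0.5,[0.04,-0.76,0.04],[0.002,-0.006,0.014]],
  [0.5,[0.02,-0.77,0.04],[0.001,-0.007,0.015]],
  [0.5,[0.01,-0.77,0.05],[0.001,-0.007,0.014]],
  [0.5,[-0.01,-0.77,0.05],[0.001,-0.006,0.015]],
  [0.5,[0,0,0],[0,0,0]],
])

```text
t: 44.85
ee_pos: [559.8, -274.0, 132.9]
orientation: [0.205, 3.003, -0.019]
ft_force: [-0.2, -0.4, 0.8]
width: 66.0
grasp_force: 0.0
```

```bash
python3 - <<'E'
from look import *
o,_=st(); plan(B[3]-22*MX+83.5*ZU,Rt(),4,.5)
blanks(82)
E
```

```text
t 44.85 p [ 559.8 -274.   132.9] f [-0.2 -0.4  0.8] w 66.0 g 0.0 x [-0.982  0.134 -0.132] y [ 0.136  0.991 -0.004] z [ 0.13  -0.022 -0.991]
[[0.5, [-0.018, 0.021, 0.251], [-0.001, -0.001, -0.001]], [0.5, [-0.018, 0.021, 0.252], [0, -0.001, 0]], [0.5, [-0.017, 0.021, 0.251], [-0.001, -0.001, -0.001]], [0.5, [-0.017, 0.021, 0.251], [-0.001, -0.002, 0]]]
px [324. 289.] c [ 590.6 -275.7] case -96.0 -455.1 size 44.0 75.0 ang 174.5
```

Request:
apply_moves([
  [0.5,[-0.02,0.013,0.25],[0,-0.001,0]],
  [0.5,[-0.02,0.013,0.25],[0,-0.001,0]],
  [0.5,[-0.02,0.013,0.25],[0,-0.001,0]],
  [0.5,[-0.01,0.013,0.25],[0,-0.002,0]],
  [-1,[0,0,0],[0,0,0]],
  [-1,[0,0,0],[0,0,0]],
  [-1,[0,0,0],[0,0,0]],
  [-1,[0,0,0],[0,0,0]],
])

```text
t: 45.9
ee_pos: [570.6, -271.3, 83.4]
orientation: [0.199, 2.995, -0.02]
ft_force: [-0.7, -3.5, -0.4]
width: 37.3
grasp_force: 30.3
```

Request:
apply_moves([
  [-1,[0,0,0],[0,0,0]],
  [-1,[0,0,0],[0,0,0]],
])

```text
t: 46.15
ee_pos: [570.6, -271.3, 83.4]
orientation: [0.2, 2.996, -0.02]
ft_force: [-1.5, -5.8, 2.7]
width: 37.7
grasp_force: 30.3
```

Request:
apply_moves([
  [-1,[0,0,-0.1],[0,0,0]],
  [-1,[0,0,-0.2],[0,0,0]],
  [-1,[0,0,-0.6],[0,0,0]],
  [-1,[0,0,-0.2],[0,0,0]],
  [-1,[0,0,0],[0,0,0]],
])

```text
t: 46.78
ee_pos: [563.1, -269.2, 138.1]
orientation: [0.199, 2.995, -0.019]
ft_force: [-0.5, -0.7, -1.1]
width: 37.3
grasp_force: 30.3
```

```bash
python3 - <<'E'
from h import *
o,_=st()
p=CC-80*CY-24*CX
a=plan(p+130*ZU,Rc(0),11,-1)
E
```

```text
t 46.77 p [ 563.1 -269.2  138.1] f [-0.5 -0.7 -1.1] w 37.3 g 30.3 x [-0.982  0.131 -0.14 ] y [ 0.133  0.991 -0.003] z [ 0.138 -0.022 -0.99 ]
[[-1, [0.009, 0.687, 0.011], [-0.001, 0.008, -0.016]], [-1, [-0.008, 0.687, 0.012], [-0.002, 0.008, -0.016]], [-1, [-0.025, 0.686, 0.014], [-0.001, 0.008, -0.016]], [-1, [-0.043, 0.686, 0.015], [-0.001, 0.008, -0.015]], [-1, [-0.059, 0.684, 0.016], [-0.002, 0.008, -0.016]], [-1, [-0.077, 0.683, 0.016], [-0.001, 0.008, -0.016]], [-1, [-0.094, 0.68, 0.017], [-0.001, 0.008, -0.016]], [-1, [-0.111, 0.678, 0.016], [-0.002, 0.008, -0.016]]]
[[-1, [-0.128, 0.675, 0.017], [-0.001, 0.008, -0.016]], [-1, [-0.146, 0.671, 0.016], [-0.001, 0.008, -0.015]], [-1, [-0.162, 0.668, 0.015], [-0.001, 0.008, -0.016]]]
```

Request:
apply_moves([
  [-1,[0.01,0.69,0.01],[-0.001,0.008,-0.016]],
  [-1,[-0.01,0.69,0.01],[-0.002,0.008,-0.016]],
  [-1,[-0.03,0.69,0.01],[-0.001,0.008,-0.016]],
  [-1,[-0.04,0.69,0.01],[-0.001,0.008,-0.015]],
  [-1,[-0.06,0.68,0.02],[-0.002,0.008,-0.016]],
  [-1,[-0.08,0.68,0.02],[-0.001,0.008,-0.016]],
  [-1,[-0.09,0.68,0.02],[-0.001,0.008,-0.016]],
  [-1,[-0.11,0.68,0.02],[-0.002,0.008,-0.016]],
])

```text
t: 47.78
ee_pos: [595.7, 5.2, 130.1]
orientation: [-0.106, 3.105, -0.003]
ft_force: [0.3, 0.1, -0.6]
width: 37.6
grasp_force: 30.3
```

Request:
apply_moves([
  [-1,[-0.13,0.68,0.02],[-0.001,0.008,-0.016]],
  [-1,[-0.15,0.67,0.02],[-0.001,0.008,-0.015]],
  [-1,[-0.16,0.67,0.02],[-0.001,0.008,-0.016]],
  [-1,[0,0,0.4],[0,0,0]],
  [-1,[0,0,0.4],[0,0,0]],
  [-1,[0,0,0],[0,0,0]],
])

```text
t: 48.52
ee_pos: [606.7, 105.1, 85.6]
orientation: [0.219, -3.128, 0.001]
ft_force: [-0.7, -0.1, -0.4]
width: 37.8
grasp_force: 30.3
```

```bash
python3 - <<'E'
from h import *
o,_=st()
p=CC-80*CY-24*CX
a=plan(p+22*ZU,Rc(0),4,-1)
E
```

```text
t 48.52 p [606.7 105.1  85.6] f [-0.7 -0.1 -0.4] w 37.8 g 30.3 x [-0.99  -0.139  0.006] y [-0.139  0.99  -0.   ] z [-0.006 -0.001 -1.   ]
[[-1, [-0.014, 0.002, 0.318], [0, -0.001, 0]], [-1, [-0.013, 0.002, 0.318], [0, -0.001, -0.001]], [-1, [-0.013, 0.002, 0.318], [0, -0.001, 0]], [-1, [-0.012, 0.002, 0.318], [0, -0.001, 0]]]
```

Request:
apply_moves([
  [-1,[-0.01,0,0.32],[0,-0.001,0]],
  [-1,[-0.01,0,0.32],[0,-0.001,0]],
  [-1,[-0.01,0,0.32],[0,-0.001,0]],
  [-1,[-0.01,0,0.32],[0,-0.001,0]],
  [-1,[0,0,0.03],[0,0,0]],
  [-1,[0,0,0],[0,0,0]],
])

```text
t: 49.28
ee_pos: [611.2, 106.7, 23.0]
orientation: [-0.221, 3.128, 0.0]
ft_force: [0.4, 0.1, 0.7]
width: 37.3
grasp_force: 30.0
```

Request:
apply_moves([
  [-1,[0,0,0.05],[0,0,0]],
  [-1,[0,0,0],[0,0,0]],
])

```text
t: 49.52
ee_pos: [611.5, 106.8, 21.1]
orientation: [-0.221, 3.127, 0.001]
ft_force: [-1.0, -0.2, 2.8]
width: 37.7
grasp_force: 30.0
```

Request:
apply_moves([
  [-1,[0,0,0.04],[0,0,0]],
  [-1,[0,0,0],[0,0,0]],
])

```text
t: 49.78
ee_pos: [611.2, 106.7, 18.7]
orientation: [-0.221, 3.128, 0.0]
ft_force: [-2.0, 0.4, 3.9]
width: 37.9
grasp_force: 30.0
```

Request:
apply_moves([
  [0.3,[0,0,0],[0,0,0]],
  [0.3,[0,0,0],[0,0,0]],
  [0.3,[0,0,0],[0,0,0]],
  [0.3,[0,0,-0.4],[0,0,0]],
  [0.3,[0,0,-0.8],[0,0,0]],
  [0.3,[0,0,-0.8],[0,0,0]],
  [0.3,[0,0,-0.8],[0,0,0]],
])

```text
t: 50.65
ee_pos: [610.5, 106.6, 161.3]
orientation: [-0.221, 3.127, 0.001]
ft_force: [0.4, 0.2, -0.2]
width: 57.5
grasp_force: 0.0
```

```bash
python3 - <<'E'
from look import *
o,_=st(); blanks(20,'pics/w6.png')
E
```

```text
t 50.65 p [610.5 106.6 161.3] f [ 0.4  0.2 -0.2] w 57.5 g 0.0 x [-0.99  -0.14  -0.007] y [-0.14  0.99 -0.  ] z [ 0.007  0.001 -1.   ]
px [170.  12.] c [469.1 -23.7] case -180.8 -188.5 size 19.0 22.0 ang 89.5
px [360.   9.] c [448.4 112.6] case -182.0 -50.6 size 14.0 31.0 ang 56.2
px [502. 244.] c [608.4 262.7] case -2.5 75.4 size 78.0 46.0 ang 6.9
px [321. 248.] c [633.3 110.2] case 0.7 -79.1 size 76.0 43.0 ang 6.9
px [414. 240.] c [614.6 187.9] case -6.9 0.5 size 46.0 54.0 ang 12.9
px [501. 273.] c [632.4 268.7] case 22.1 78.0 size 34.0 37.0 ang 88.3
px [415. 280.] c [649.8 195.7] case 29.1 3.3 size 38.0 27.0 ang 98.0
```

View pics/w6.png

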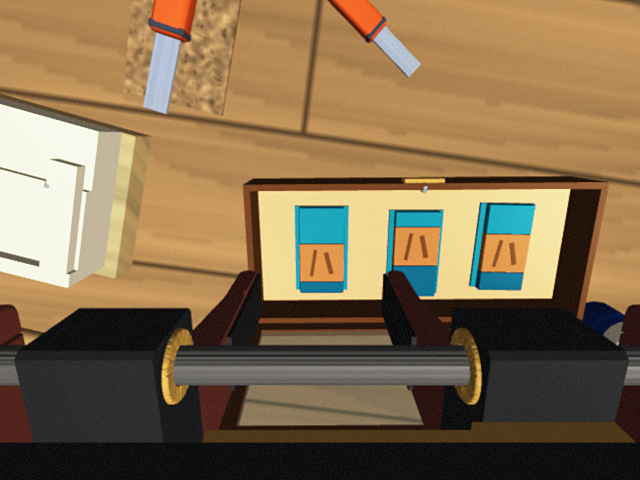

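The picture shows three blanks flat and apart at (321, 248), (415, 250) and (503, 246). Now the lid.

```bash
cat >> h.py <<'E'
HG=CC+57.5*CX+45*ZU
def lidp(th,r,xo=10,zo=0): # TCP for corner contact on the outer face
    return HG+CX*(-np.cos(th)*r+5*np.sin(th)+xo)+ZU*(np.sin(th)*r+5*np.cos(th)+zo)
E
python3 - <<'E'
from h import *
print(HG)
a=plan(HG+62*CX+165*ZU,Rc(),5,-1); a=plan(HG+62*CX+93*ZU,Rc(),2,-1,a)
a=plan(HG+36*CX+93*ZU,Rc(),2,-1,a)
print("arc")
for th in np.arange(1.6,0.19,-0.2): a=plan(lidp(th,95+ (1.6-th)*4, 10 if th>.9 else 10-(.9-th)*14),Rc(),1,-1,a); print(a[0].round(1))
E
```

```text
[678.425  196.5075  45.    ]
[[-1, [-0.558, 0.318, -0.165], [0, 0.002, 0]], [-1, [-0.557, 0.318, -0.166], [0, 0.002, 0]], [-1, [-0.557, 0.317, -0.168], [0, 0.002, 0]], [-1, [-0.556, 0.318, -0.17], [0, 0.001, 0]], [-1, [-0.556, 0.318, -0.17], [0, 0.002, 0]]]
[[-1, [0, 0, 0.72], [0, 0, 0]], [-1, [0, 0, 0.72], [0, 0, 0]]]
[[-1, [0.26, 0, 0], [0, 0, 0]], [-1, [0.26, 0, 0], [0, 0, 0]]]
arc
[[-1, [0.365, 0, -0.036], [0, 0, 0]]]
[696.  199.  139.8]
[[-1, [0.383, 0, -0.009], [0, 0, 0]]]
[677.1 196.3 140.3]
[[-1, [0.38, 0, 0.068], [0, 0, 0]]]
[658.3 193.6 136.8]
[[-1, [0.361, 0, 0.144], [0, 0, 0]]]
[640.4 191.1 129.7]
[[-1, [0.356, 0, 0.215], [0, 0, 0]]]
[622.8 188.6 118.9]
[[-1, [0.337, 0, 0.278], [0, 0, 0]]]
[606.1 186.2 105. ]
[[-1, [0.278, 0, 0.331], [0, 0, 0]]]
[592.3 184.2  88.5]
[[-1, [0.209, 0, 0.372], [0, 0, 0]]]
[582.  182.8  69.9]
```

Request:
apply_moves([
  [-1,[0,0,-1],[0,0,0]],
  [-1,[-0.56,0.32,0],[0,0.002,0]],
  [-1,[-0.56,0.32,0],[0,0.002,0]],
  [-1,[-0.56,0.32,0],[0,0.002,0]],
  [-1,[-0.56,0.32,0],[0,0.002,0]],
  [-1,[-0.56,0.32,0],[0,0.002,0]],
  [-1,[0,0,0],[0,0,0]],
])

```text
t: 51.58
ee_pos: [738.5, 206.7, 209.1]
orientation: [0.222, -3.125, 0.001]
ft_force: [-0.2, 0.1, 0.5]
width: 0.2
grasp_force: 0.0
```

```bash
python3 - <<'E'
from h import *
o,_=st(); print("rel",((o["ee_pos"]-HG)@CX).round(1),((o["ee_pos"]-HG)@CY).round(1))
a=plan(HG+62*CX+93*ZU,Rc(),3,-1)
s=cam("scene"); d=cam("side")
for c in ("scene","side"): print(c,[(np.round(r["xy"],1).tolist(),round(r["score"],2)) for r in ctrl.pinpoint("lid_front",c)])
p=HG+CX*19.8+114*ZU; print(proj(*s[1:],p),proj(*d[1:],p))
E
```

```text
t 51.58 p [738.5 206.7 209.1] f [-0.2  0.1  0.5] w 0.2 g 0.0 x [-0.99  -0.142  0.009] y [-0.142  0.99   0.   ] z [-0.009 -0.001 -1.   ]
rel 60.9 1.6
[[-1, [-0.011, -0.011, 0.474], [0, -0.002, 0]], [-1, [-0.01, -0.01, 0.474], [0, -0.002, 0]], [-1, [-0.009, -0.011, 0.475], [0, -0.001, 0]]]
scene [([423.1, 253.8], 0.61)]
side [([365.8, 163.1], 0.61), ([324.8, 204.0], 0.54)]
[425.55136584 255.80225053] [365.04443175 159.80548391]
```

Lid prediction matches. Now swing it over.

Request:
apply_moves([
  [-1,[-0.01,-0.01,0.47],[0,0,0]],
  [-1,[-0.01,-0.01,0.47],[0,0,0]],
  [-1,[-0.01,-0.01,0.47],[0,0,0]],
  [-1,[0.26,0,0],[0,0,0]],
  [-1,[0.26,0,0],[0,0,0]],
  [-1,[0,0,0],[0,0,0]],
])

```text
t: 52.52
ee_pos: [712.1, 200.5, 139.5]
orientation: [0.221, -3.125, 0.001]
ft_force: [-0.1, -0.3, 0.6]
width: 0.4
grasp_force: 0.0
```

Request:
apply_moves([
  [-1,[0.36,0,-0.04],[0,0,0]],
  [-1,[0.38,0,0],[0,0,0]],
  [-1,[0.38,0,0.07],[0,0,0]],
  [-1,[0.36,0,0.14],[0,0,0]],
  [-1,[0,0,0],[0,0,0]],
])

```text
t: 53.15
ee_pos: [639.1, 190.1, 131.3]
orientation: [0.221, -3.124, 0.001]
ft_force: [-0.4, 0.4, 1.0]
width: 0.5
grasp_force: 0.2
```

```bash
python3 - <<'E'
from h import *
o,_=st(); print("rel",((o["ee_pos"]-HG)@CX).round(1),((o["ee_pos"]-HG)@CY).round(1))
s=cam("scene"); d=cam("side")
for c in ("scene","side"): print(c,[(np.round(r["xy"],1).tolist(),round(r["score"],2)) for r in ctrl.pinpoint("lid_front",c)])
for th in (1.0,1.3,1.7):
    p=HG+CX*(-115*np.cos(th)+5*np.sin(th))+ZU*(115*np.sin(th)+5*np.cos(th)); print(th,proj(*s[1:],p),proj(*d[1:],p))
E
```

```text
t 53.15 p [639.1 190.1 131.3] f [-0.4  0.4  1. ] w 0.5 g 0.2 x [-0.99  -0.141  0.01 ] y [-0.141  0.99  -0.   ] z [-0.009 -0.001 -1.   ]
rel -39.9 -0.8
scene []
side [([339.1, 168.7], 0.64), ([339.4, 215.1], 0.55), ([254.7, 195.0], 0.47)]
1.0 [411.13359568 237.33661464] [337.01986451 169.24855754]
1.3 [417.26534701 242.49461053] [348.71831206 162.85387329]
1.7 [425.50755585 255.99386723] [365.02483815 160.02874645]
```

Lid is following (about 1.05 rad). I'll continue down.

Request:
apply_moves([
  [-1,[0.35,0,0.22],[0,0,0]],
  [-1,[0.34,0,0.28],[0,0,0]],
  [-1,[0.28,0,0.33],[0,0,0]],
  [-1,[0.2,0,0.34],[0,0,0]],
  [-1,[0,0,0],[0,0,0]],
])

```text
t: 53.98
ee_pos: [580.4, 181.6, 71.9]
orientation: [0.22, -3.122, 0.002]
ft_force: [-1.1, 0.3, 1.5]
width: 0.3
grasp_force: 0.5
```

```bash
python3 - <<'E'
from h import *
o,_=st(); print("rel",((o["ee_pos"]-HG)@CX).round(1),((o["ee_pos"]-HG)@CY).round(1))
plan(HG-107*CX+7*ZU,Rc(),1,-1)
E
```

```text
t 53.98 p [580.4 181.6  71.9] f [-1.1  0.3  1.5] w 0.3 g 0.5 x [-0.99  -0.141  0.012] y [-0.141  0.99  -0.   ] z [-0.012 -0.002 -1.   ]
rel -99.2 -1.0
[[-1, [0.152, 0.019, 0.399], [0, -0.008, 0]]]
```

Request:
apply_moves([
  [-1,[0.05,0.01,0.2],[0,-0.004,0]],
  [-1,[0.05,0.01,0.16],[0,-0.004,0]],
  [-1,[0,0,0],[0,0,0]],
])

```text
t: 54.35
ee_pos: [575.1, 181.9, 54.0]
orientation: [-0.221, 3.133, -0.0]
ft_force: [0.1, -1.2, -0.4]
width: 0.5
grasp_force: 0.0
```

Request:
apply_moves([
  [-1,[0,0,0.06],[0,0,0]],
  [-1,[0,0,0],[0,0,0]],
])

```text
t: 54.6
ee_pos: [575.5, 182.0, 51.3]
orientation: [-0.221, 3.132, -0.0]
ft_force: [0.6, -0.0, 1.3]
width: 0.2
grasp_force: 0.0
```

Request:
apply_moves([
  [-1,[0,0,0.04],[0,0,0]],
  [-1,[0,0,0],[0,0,0]],
])

```text
t: 54.85
ee_pos: [575.6, 182.0, 49.7]
orientation: [-0.221, 3.132, 0.0]
ft_force: [-1.8, 0.0, 3.4]
width: 0.7
grasp_force: 1.7
```

Request:
apply_moves([
  [-1,[0,0,0.03],[0,0,0]],
  [-1,[0,0,0],[0,0,0]],
])

```text
t: 55.1
ee_pos: [575.6, 182.0, 48.5]
orientation: [-0.221, 3.131, 0.0]
ft_force: [-2.5, -0.8, 7.8]
width: 0.6
grasp_force: 3.5
```

Request:
apply_moves([
  [-1,[0,0,0.03],[0,0,0]],
  [-1,[0,0,0],[0,0,0]],
])

```text
t: 55.35
ee_pos: [575.6, 182.0, 47.3]
orientation: [-0.221, 3.132, 0.0]
ft_force: [-3.4, -0.6, 10.3]
width: 0.6
grasp_force: 5.2
```

Request:
apply_moves([
  [-1,[0,0,0.03],[0,0,0]],
  [-1,[0,0,0],[0,0,0]],
])

```text
t: 55.6
ee_pos: [575.6, 182.0, 46.2]
orientation: [-0.221, 3.131, 0.0]
ft_force: [-5.5, -1.8, 13.2]
width: 0.2
grasp_force: 6.9
```

Request:
apply_moves([
  [-1,[0,0,0.03],[0,0,0]],
  [-1,[0,0,0],[0,0,0]],
])

```text
t: 55.85
ee_pos: [575.6, 182.0, 45.3]
orientation: [-0.221, 3.131, 0.0]
ft_force: [-7.3, -0.8, 19.0]
width: 0.3
grasp_force: 9.4
```

Request:
apply_moves([
  [-1,[0,0,0.03],[0,0,0]],
  [-1,[0,0,0],[0,0,0]],
])

```text
t: 56.1
ee_pos: [575.7, 182.0, 44.9]
orientation: [-0.221, 3.131, 0.0]
ft_force: [-10.9, -2.7, 29.0]
width: 0.2
grasp_force: 14.6
```

```bash
python3 - <<'E'
from h import *
o,_=st(); d=cam("side");s=cam("scene")
a=d[0][150:260,260:420]; b=s[0][220:330,320:500]
a=cv2.resize(a,(800,300*1100//600)) if 0 else cv2.resize(a,None,fx=2.7,fy=2.7,interpolation=2); b=cv2.resize(b,None,fx=2,fy=2.7,interpolation=2)
cv2.imwrite("pics/c7.png",np.hstack([a,b])); print(np.hstack([a,b]).shape)
for c in ("scene","side"): print(c,[(np.round(r["xy"],1).tolist(),round(r["score"],2)) for r in ctrl.pinpoint("lid_front",c)])
p=HG-115*CX+5*ZU; print(proj(*s[1:],p),proj(*d[1:],p))
E
```

```text
t 56.1 p [575.7 182.   44.9] f [-10.9  -2.7  29. ] w 0.2 g 14.6 x [-0.99  -0.14  -0.003] y [-0.14  0.99 -0.  ] z [ 0.003  0.    -1.   ]
(297, 792, 3)
scene [([397.0, 251.2], 0.85)]
side [([316.9, 208.7], 0.86), ([325.9, 262.2], 0.66)]
[397.76872365 250.46659874] [316.18641746 206.25180145]
```

Request:
apply_moves([
  [-1,[0,0,-0.2],[0,0,0]],
  [-1,[0,0,-0.4],[0,0,0]],
  [-1,[0,0,-0.8],[0,0,0]],
  [-1,[0.3,0,-0.8],[0,0,0]],
  [-1,[0.5,-0.3,-0.8],[0,0,0]],
  [-1,[0.5,-0.3,-0.6],[0,0,0]],
  [-1,[0,0,0],[0,0,0]],
])

```text
t: 57.18
ee_pos: [515.5, 142.7, 224.8]
orientation: [-0.219, 3.127, 0.001]
ft_force: [-0.0, 0.3, 0.3]
width: 0.3
grasp_force: 0.0
```

```bash
python3 - <<'E'
from h import *
o,_=st(); d=cam("side");s=cam("scene")
p=HG-115*CX+3*ZU; print(proj(*s[1:],p),proj(*d[1:],p))
for c in ("scene","side"): print(c,[(np.round(r["xy"],1).tolist(),round(r["score"],2)) for r in ctrl.pinpoint("lid_front",c)])
for l in ("lever","lever_tip","rest"):
  for c,k in (("scene",s),("side",d)): print(l,c,[(np.round(r["xy"],1).tolist(),atz(*k[1:],r["xy"],4 if l=="rest" else 13)[:2].round(1).tolist(),round(r["score"],2)) for r in ctrl.pinpoint(l,c)])
a=plan([450,-60,260],Rdown(172.4),8,-1)
E
```

```text
t 57.17 p [515.5 142.7 224.8] f [-0.   0.3  0.3] w 0.3 g 0.0 x [-0.99  -0.14  -0.007] y [-0.14  0.99  0.  ] z [ 0.007  0.001 -1.   ]
[397.6836762  251.04780265] [316.19177869 206.93968122]
scene [([397.3, 253.9], 0.97), ([150.6, 258.1], 0.61), ([309.1, 261.7], 0.27)]
side [([316.8, 204.6], 0.85)]
lever scene [([354.3, 235.6], [458.2, 90.6], 0.8), ([242.2, 210.7], [320.4, -205.4], 0.54), ([310.4, 236.7], [449.6, -26.1], 0.53)]
lever side [([282.3, 265.1], [444.4, -16.9], 0.85), ([272.2, 242.6], [435.0, 84.9], 0.76), ([229.6, 330.6], [319.0, -207.2], 0.69)]
lever_tip scene [([307.4, 262.5], [545.1, -43.7], 0.74), ([269.8, 209.6], [324.1, -128.0], 0.68), ([383.8, 239.8], [483.1, 165.3], 0.52)]
lever_tip side [([327.8, 262.4], [545.8, -28.7], 0.91), ([213.6, 306.4], [291.7, -130.3], 0.9), ([283.3, 229.6], [470.7, 142.2], 0.63)]
rest scene [([312.5, 236.2], [438.4, -19.3], 0.82), ([246.5, 269.4], [543.8, -197.7], 0.43), ([402.6, 279.9], [622.1, 184.2], 0.39)]
rest side [([282.4, 271.5], [442.4, -28.7], 0.8)]
[[-1, [0.232, -0.48, -0.097], [0, 0, 0.022]], [-1, [0.216, -0.488, -0.097], [0, 0, 0.022]], [-1, [0.199, -0.495, -0.097], [0, 0, 0.021]], [-1, [0.182, -0.502, -0.097], [0, 0, 0.022]], [-1, [0.165, -0.507, -0.097], [0, 0.001, 0.022]], [-1, [0.147, -0.513, -0.097], [0, 0, 0.022]], [-1, [0.13, -0.518, -0.097], [0, 0, 0.021]], [-1, [0.113, -0.521, -0.097], [0, 0, 0.022]]]
```

Request:
apply_moves([
  [0.3,[0.23,-0.48,-0.1],[0,0,0.022]],
  [0.3,[0.22,-0.49,-0.1],[0,0,0.022]],
  [0.3,[0.2,-0.49,-0.1],[0,0,0.021]],
  [0.3,[0.18,-0.5,-0.1],[0,0,0.022]],
  [0.3,[0.16,-0.51,-0.1],[0,0,0.022]],
  [0.3,[0.15,-0.51,-0.1],[0,0,0.022]],
  [0.3,[0.13,-0.52,-0.1],[0,0,0.021]],
  [0.3,[0.11,-0.52,-0.1],[0,0,0.022]],
])

```text
t: 58.68
ee_pos: [449.8, -60.7, 261.7]
orientation: [0.209, 3.132, 0.001]
ft_force: [-0.1, 0.2, -0.0]
width: 56.9
grasp_force: 0.0
```

Request:
apply_moves([
  [0.3,[-0.6,0,0],[0,0,0]],
  [0.3,[-0.6,0,0],[0,0,0]],
  [0.3,[0,0,0],[0,0,0]],
])

```text
t: 59.05
ee_pos: [510.9, -68.1, 261.6]
orientation: [0.208, 3.132, 0.001]
ft_force: [-0.3, -0.2, 0.6]
width: 56.9
grasp_force: 0.0
```

```bash
python3 - <<'E'
from h import *
o,_=st(); w=cam("wrist"); hsv=cv2.cvtColor(w[0],cv2.COLOR_BGR2HSV); cv2.imwrite("pics/w7.png",w[0])
m=((hsv[...,0]<12)&(hsv[...,1]>180)&(hsv[...,2]>150)).astype(np.uint8)
n,lab,s,_=cv2.connectedComponentsWithStats(m)
for i in range(1,n):
    if s[i,4]<400: continue
    ys,xs=np.nonzero(lab==i); q=cv2.boxPoints(cv2.minAreaRect(np.c_[xs,ys].astype(np.float32)))
    P=np.array([atz(*w[1:],p,22)[:2] for p in q]); e=P[1]-P[0]; f=P[2]-P[1]; l=e if np.hypot(*e)>np.hypot(*f) else f
    print("px",q.mean(0).round(),"c",P.mean(0).round(1),np.hypot(*e).round(),np.hypot(*f).round(),"ang",(np.degrees(np.arctan2(l[1],l[0]))%180).round(1))
for k in ("lever_tip","rest"): print(k,[(np.round(r["xy"],1).tolist(),atz(*w[1:],r["xy"],4 if k=="rest" else 13)[:2].round(1).tolist(),round(r["score"],2)) for r in ctrl.pinpoint(k,"wrist")])
E
```

```text
t 59.05 p [510.9 -68.1 261.6] f [-0.3 -0.2  0.6] w 56.9 g 0.0 x [-0.991  0.132 -0.003] y [0.132 0.991 0.001] z [ 0.003  0.    -1.   ]
px [162.  31.] c [ 320.8 -198.9] 57.0 17.0 ang 105.4
px [358. 128.] c [437.5 -18.7] 83.0 24.0 ang 169.7
px [471. 115.] c [439.2  98.3] 17.0 58.0 ang 55.6
lever_tip [([524.9, 148.5], [481.4, 158.6], 0.75), ([351.0, 224.0], [539.4, -36.9], 0.56)]
rest [([1.6, 206.9], [467.9, -431.4], 0.62), ([359.1, 131.9], [440.4, -16.0], 0.57)]
```

View pics/w7.png

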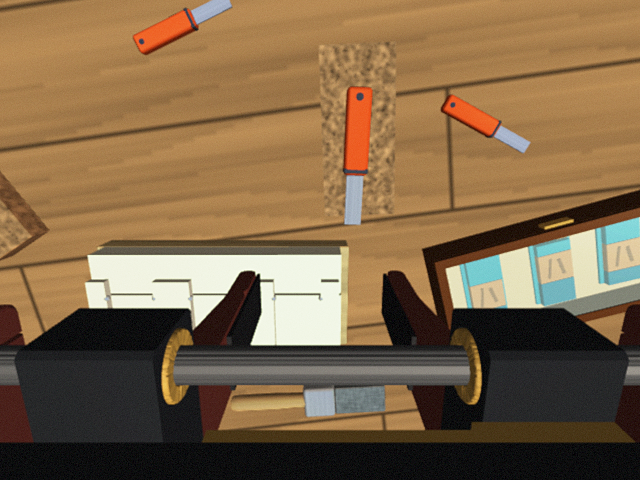

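The lever handle is centred on the cork at (358, 128), with the blade end overhanging slightly at (352, 222). The lid is shut over the three blanks at right, and the arm is clear. Handing in.

```bash
python3 -c "
from workcell import ctrl
print(ctrl.close_job())"
```

```text
the job is handed in; nothing more can be done
None
```

I levered all three blanks free and laid them flat and apart in the case, the lid held shut after pressing, and the lever lies on its cork rest; it was knocked there, so about 10 mm of its blade overhangs the end. I handed the job in at about 59 s, with no verdict returned.

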